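# Change a vial feeder over: gauge the lane, load it, fit the cover

## Task

Change the vial feeder over to this batch of vials: its lane is still set too narrow, for smaller ones. Swing the far side of the dust cover up, draw its tongue out from under the front ledge and lay it flat on the worktop; then turn the eccentric bolt on the front apron until the stepped gauge, slid along the deck into the open right-hand end of the lane without forcing, goes in up to its wide shoulder with a little play beside its narrow nose (lane about 25 mm wide), and put the gauge back in the steel tray. Stand all the vials upright in the lane between the end posts and the housing, then hook the cover's tongue under the ledge again and swing it down flat on its seats; leave the crucibles alone.

Things in the scene. Friction and masses are not known exactly. Their poses are not given: they have to be found in the camera images.
- feeder: Vial feeder, a fixed aluminium bench unit, grey drive housing at its left end (y 93 to 160, top z 96). Origin at worktop level under the lane; x points away from the robot, y left along the lane, z up. Numbers in mm in this frame. Deck top z 12. Lane: channel between a fixed fence and a parallel movable guide, tops z 34, ending at the housing (y 75); vials belong between y -75 and 75.
- lane_mouth (a point): Open right end of the lane, on the deck (x 0, y -105, z 12 of the feeder); point axes as the feeder's. Fence and guide end here, square; the bare deck runs on to y -165. Right end posts (y -90 to -75, tops z 74) leave 60 mm free over the lane.
- fence_face (a point): On the top edge of the fixed fence's inner face, halfway along: x 12.5, y 0, z 34 of the feeder.
- guide_face (a point): On the top edge of the movable guide's inner face (towards the fence), halfway along. Lane width in mm = 12.5 minus this point's x in the feeder frame. The guide moves only with the eccentric bolt.
- guide: The movable guide, a steel bar 8 thick (x), 22 high, y -105 to 73, with the dark yoke that runs to the bolt; its body frame is the feeder's, shifted along x by the adjustment (0 when the lane is 25 wide).
- ledge_edge (a point): Middle of the lower inner edge of the front ledge: x -50, y 0, z 81 of the feeder. The ledge is a strip x -68 to -50, z 81 to 87; below it is free from y -75 to 75. Cover seats (end posts, housing step y 75 to 93, rear wall) are at z 74; behind the rear seat a rim (front face x 67) rises to z 86; side stops at y -93 and 93. The fitted cover's origin is at x 0, y 0, z 74 (play 5 in x, 7 in y).
- bolt_head (a point): Top centre of the eccentric bolt's head, on its upright axis: x -115, y 0, z 58.5 of the feeder. Head: dark flat bar 44 long (point x), 10 thick, 20 high; pinch it from above. Anticlockwise from above widens the lane: width = 25 + 7.5 a mm, a = yaw of point x against feeder x, stops at -0.85 and 0.85 rad, starts at -0.8 to -0.42. Takes 0.18 N m; stays where left.
- gauge: Stepped steel gauge, 160 g, in the tray. Origin: underside centre of its shoulder block (40 long in x, 28 wide, 18 high). Nose 23 wide, 18 high, from x 20 to its rounded end at x 65. Handle: upright dark bar on the block, 30 long in x, 14 thick in y, z 18 to 58. With its shoulder against the rail ends its origin is at y -125, z 12 of the feeder, its x along the feeder's y.
- tray: Fixed shallow open steel tray, 130 x 175 x 18 mm outside, walls and floor 4 mm. Origin at the centre of its underside, y along its long side.
- cover: Dust cover, grey plate 4 thick, 220 g, fitted on the feeder at the start. Origin on its underside below the handle. Plate x -46 to 62, y -86 to 86; tongue x -62 to -46, y -65 to 65; black handle strip along y, 76 long, 12 thick in x, z 4 to 34. Fitted, its axes match the feeder's, tongue 12 mm under the ledge; too long to go in or come out flat.
- vial_a: Glass vial with a black cap, 21 mm diameter, 52 high, standing upright; origin at the centre of its underside. Two to four are present.
- vial_b: Glass vial with a black cap, 21 mm diameter, 52 high, standing upright; origin at the centre of its underside. Two to four are present.
- vial_c: Glass vial with a black cap, 21 mm diameter, 52 high, standing upright; origin at the centre of its underside. Two to four are present.
- vial_d: Glass vial with a black cap, 21 mm diameter, 52 high, standing upright; origin at the centre of its underside. Two to four are present.
- crucible_l: Porcelain crucible, 52 mm across and 39 high, standing at the left; a bystander.
- crucible_s: Porcelain crucible, 43 mm across and 33 high, standing at the left; a bystander.

How it is judged:
By the outcome, as a careful person would: the job done as asked, in the order asked, and still so for the second after the job is handed in, with the robot touching nothing.
Of vial_a, vial_b, vial_c, vial_d only 2 to 4 are there at a start; the rules pass over those that are not, and their reading is None.
At some moment in a run one of gauge, cover may be knocked a few centimetres aside while the robot is not near it.
It also fails if it takes over 208 s, if anything falls off the work surface, if the arm or the gripper's body presses on something with over 40 N, if the wrist force passes 120 N, or if a joint passes its speed limit or range.

## Robot

A 6-joint arm with a two-finger parallel gripper is mounted at the origin on a cart in front of the work surface, level with it; the furniture and walls round the work are solid. World frame = base frame: x ahead of the robot, y to its left, z up, the work surface at z = 0. Lengths are in m, angles in rad, forces in N, time in s.
With the tool pointing down it reaches from about 0.425 to 0.95 m from the base axis. Payload 3.5 kg.
Tool frame: the origin (TCP) lies between the finger pads; the fingertips stand 19 mm ahead of it and the grasp point (between the pads) is the TCP (ctrl.nose_length is the distance from the TCP to the fingertips, in m); z points along the fingers, y is the line along which they close (so a half turn about z gives the same grasp; the last joint's range is limited). The gripper opens to 85 mm and grips with 20 to 120 N. Pads are 22 mm wide; open, the fingers measure 114 mm over their backs; the gripper's body (76 mm by 85 mm) begins 54 mm behind the grasp point. The pads swing forward as they close: fully open they stand 13 mm farther back than shut.
Start: joints at [-1.377, 0.286, 1.577, -0, 1.279, -0.15], TCP at [0.228, -0.635, 0.25] pointing down, gripper open.
Joint ranges: [-2.77, 2.77], [-0.9, 2.22], [0.21, 2.48], [-1.53, 4.67], [0.24, 2.81], [-2.84, 2.84]. Speed limits (rad/s): [2.79, 2.79, 3.14, 3.14, 3.14, 3.14].

## Interface

Orientations are given as a unit quaternion [x, y, z, w].
In Python, from plant import ctrl gives the robot as it stands.
- The arm moves only by the tool apply_moves, never from a script. Its argument "series" is a list of rows, each a list of 6 numbers: the shift along the world's x, y, z scaled (see below), then the turn, a rotation vector about the world's x, y, z scaled (see below). A call has 1 to 20 rows; each row is the pose to reach, as a shift and turn from the pose commanded when the call began; what a row does not reach only later rows make up. The controller multiplies each number of a shift by 0.8 m and each number of a turn by 45 degrees. A row lasts 1/8 s, in which the tool goes at most 62.5 mm and 10.7 degrees, less where a joint would pass 70% of its speed; a pose out of reach is approached as far as the arm can. A call with a number of a shift or a turn outside -1 to 1 is refused whole. A call with a gripper value outside its range is refused whole. "jaw" is the opening, from 0 (shut) to 1 (fully open), set as the call begins (left out, the last holds). The fingers move at their own pace and stop on an object; "squeeze" is the grip in N (left out, the last holds). Time passes only in rows, so rows that repeat a pose let the fingers close. It gives the time, the measured TCP pose, the force, the opening and the grip force at its end, in the units of the state.
- ctrl.get_state(): the state, without advancing time (a new reading comes with each control period).
- ctrl.read_camera(name): name is "scene" or "side" or "wrist"; returns the picture (384x512x3 uint8, red, green, blue); there is no depth.
- ctrl.get_calibration(name): a dict with "fx", "fy", "cx", "cy" (pixels), "xyz" and "orientation" of the camera in the world; the wrist camera has in their place "hand_eye" (4x4, takes a point from camera to tool coordinates, whose origin is the TCP and whose axes are the flange's). Camera axes: x right, y up, looking along -z (the intrinsics and any distortion apply to the point x, -y, -z); pixel columns grow to the right and rows downward; lengths in m; the calibration is good to about 2 mm. A picture is of the moment at which its call begins: read the wrist's pose just before it. get_calibration takes no time and is no camera call.
- ctrl.sign_off(): hands the job in; it is judged then, once.
Trained networks look in the newest picture that a camera, given by its name, has taken for a name from the list of things; names that differ only in an ending like _2 or _b are one class to them, and where a whole thing is asked for, a point or a joint stands for the part that bears it (a point fixed in the world has none). Each returns a list of dicts, best first, with "p" (0 to 1); they miss things now and then, are a little off and sometimes report something else, mostly with a low value. They report only what shows in the picture. A call takes as long as a camera call.
- ctrl.boxes_of(thing, camera): "xy" ([column, row] as shares, 0 to 1, of the picture: columns of its width, rows of its height, amid what is visible of it).
- ctrl.silhouettes(thing, camera): "pixels" (384x512 bool, what is visible of it) and "xy" ([column, row] as shares, 0 to 1, of the picture: columns of its width, rows of its height, amid what is visible of it).
The state is a dict: "time": time; "qpos": joint angles; "dq": joint speeds; "joint_efforts": joint torques, N m; "eef_pos": TCP position; "tcp_rot": TCP orientation; "contact_force": force on the tool from outside, world axes, zero at the start; "wrist_torque": the same for the moment, N m; "opening": opening from 0.0 (shut) to 1.0 (fully open); "finger_force": force on a finger pad.
Only numpy, scipy, OpenCV 4.12 (cv2) and the standard library are available. Lean on these libraries where they do the work, as an engineer would, in place of code of your own. Each camera call takes 0.05 s, during which the arm holds its last target. There are 200 camera calls.

## Working session

There is one attempt and no reset: what is moved stays moved. The work goes in short steps, Python scripts to look and compute and a tool call to move; the robot and the scene stay as the last step left them, time stands still between calls to the robot, and variables do not carry over. Pictures are saved under pics/ and viewed, at most 14 in all, crops included, and the job is handed in when it is done.

Besides the shell and the picture viewer there is one more tool, called after "Call:" as name(argument=value, ...), one argument or row to a line, values as JSON. apply_moves: Moves the arm, as the interface text tells. Shifts and turns lie within -1 to 1; 1 stands for 0.8 m of shift or 45 degrees of turn. Its arguments: {"type":"object","properties":{"series":{"type":"array"},"jaw":{"type":"number"},"squeeze":{"type":"number"}},"required":["series"]}

```bash
mkdir -p pics; ls; cat > h.py <<'E'
import numpy as np, cv2
from scipy.spatial.transform import Rotation as R
from plant import ctrl
np.set_printoptions(precision=4,suppress=True)
def cam(name):
    c=ctrl.get_calibration(name)
    K=np.array([[c['fx'],0,c['cx']],[0,c['fy'],c['cy']],[0,0,1.]])
    d=np.array(c.get('distortion',c.get('dist',np.zeros(5))),float)
    if 'hand_eye' in c:
        s=ctrl.get_state(); T=np.eye(4); T[:3,:3]=R.from_quat(s['tcp_rot']).as_matrix(); T[:3,3]=s['eef_pos']
        T=T@np.array(c['hand_eye'])
    else:
        T=np.eye(4); T[:3,:3]=R.from_quat(c['orientation']).as_matrix(); T[:3,3]=c['xyz']
    return K,d,T
def proj(P,cm):
    K,d,T=cm; P=np.atleast_2d(P); q=(P-T[:3,3])@T[:3,:3]; q=q*[1,-1,-1]
    return cv2.projectPoints(q.reshape(-1,1,3),np.zeros(3),np.zeros(3),K,d)[0].reshape(-1,2)
def ray(uv,cm,z):
    K,d,T=cm; u=cv2.undistortPoints(np.array(uv,float).reshape(-1,1,2),K,d).reshape(-1,2)
    v=np.c_[u[:,0],-u[:,1],-np.ones(len(u))]@T[:3,:3].T
    return T[:3,3]+v*((z-T[2,3])/v[:,2])[:,None]
def snap(name,fn=None):
    cm=cam(name); im=ctrl.read_camera(name)
    if fn: cv2.imwrite('pics/'+fn,im[:,:,::-1])
    return im,cm
E
python3 - <<'E'
from h import *
for n in('scene','side','wrist'):
    print(n,ctrl.get_calibration(n)); im,cm=snap(n,n+'0.png')
    for t in('feeder','lane_mouth','fence_face','guide_face','ledge_edge','bolt_head','gauge','tray','cover','vial_a','crucible_l'):
        print(t,[(round(b['p'],2),np.round(np.array(b['xy'])*[512,384],1).tolist()) for b in ctrl.boxes_of(t,n)][:6])
a=[cv2.imread('pics/%s0.png'%n) for n in('scene','side')]
cv2.imwrite('pics/both.png',np.vstack(a)[:, :] if 0 else cv2.resize(np.hstack(a),(800,300)))
print(ctrl.get_state())
E
```

```text
pics
scene {'fx': 478.7927096048639, 'fy': 478.7927096048639, 'cx': 256.72448720510545, 'cy': 181.94177609973127, 'xyz': array([0.0745, 0.9298, 0.9207]), 'orientation': array([-0.1073,  0.4147,  0.878 , -0.2136])}
feeder [(0.57, [237.9, 215.2]), (0.24, [174.4, 274.4])]
lane_mouth [(0.66, [237.1, 217.1])]
fence_face [(0.87, [235.6, 213.9])]
guide_face [(0.69, [261.4, 217.7])]
ledge_edge [(0.65, [238.7, 215.9]), (0.26, [304.3, 130.2])]
bolt_head [(0.63, [272.3, 219.9])]
gauge [(0.7, [307.3, 130.1]), (0.56, [270.3, 216.1])]
tray [(0.91, [301.6, 132.9])]
cover [(0.87, [237.1, 191.5])]
vial_a [(0.58, [316.9, 165.4]), (0.48, [307.8, 175.1]), (0.42, [319.8, 154.8])]
crucible_l [(0.84, [174.7, 273.3]), (0.72, [315.4, 165.8]), (0.63, [180.5, 293.3])]
side {'fx': 421.24668884326604, 'fy': 421.24668884326604, 'cx': 258.3504640108925, 'cy': 184.24210029862525, 'xyz': array([0.5065, 1.1138, 0.9828]), 'orientation': array([-0.0013,  0.4187,  0.9081, -0.0046])}
feeder []
lane_mouth [(0.81, [241.8, 211.0])]
fence_face [(0.7, [241.8, 211.1])]
guide_face [(0.54, [261.9, 204.6])]
ledge_edge [(0.84, [24
[... 492 characters left out ...]
3166, -0.9486, -0.1236],
       [ 0.    ,  0.    ,  0.    ,  1.    ]])}
feeder []
lane_mouth []
fence_face []
guide_face []
ledge_edge []
bolt_head []
gauge []
tray []
cover []
vial_a []
crucible_l []
{'time': 1.8, 'qpos': array([-1.377 ,  0.2863,  1.5767, -0.    ,  1.2786, -0.15  ]), 'dq': array([-0.0003,  0.    , -0.0006, -0.0004,  0.0015, -0.0014]), 'joint_efforts': array([ -0.0006, -40.5954, -29.293 ,  -0.0001,   0.0006,   0.    ]), 'eef_pos': array([ 0.2276, -0.6355,  0.2503]), 'tcp_rot': array([ 0.9853,  0.1711, -0.    ,  0.    ]), 'contact_force': array([ 0.1663,  0.5771, -0.6908]), 'wrist_torque': array([-0.0199, -0.0211, -0.0163]), 'finger_force': 0.0, 'opening': 0.9999909490241845}
```

```bash
python3 - <<'E'
from h import *
a=[cv2.imread('pics/%s0.png'%n)[90:330,120:390] for n in('scene','side')]
cv2.imwrite('pics/both.png',cv2.resize(np.hstack(a),None,fx=1.48,fy=1.48,interpolation=cv2.INTER_CUBIC))
E
```

```text
(no output)
```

View pics/both.png

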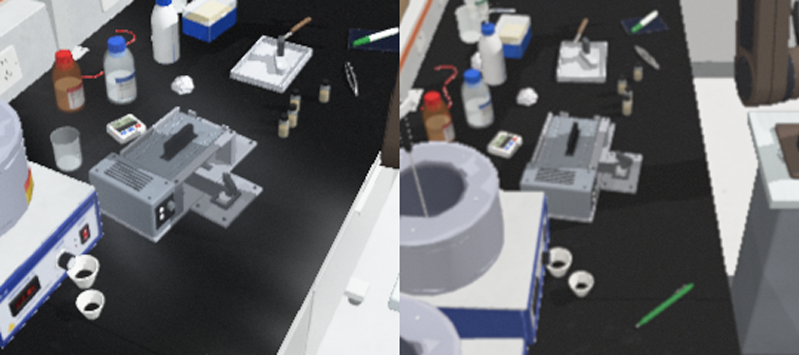

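```bash
python3 - <<'E'
from h import *
for n in('scene','side'):
    cm=cam(n)
    for t,z in(('tray',.01),('cover',.08),('vial_a',.026),('gauge',.04),('crucible_l',.02),('bolt_head',.05)):
        ctrl.read_camera(n) if t=='tray' else 0
        for b in ctrl.silhouettes(t,n):
            uv=np.array(b['xy'])*[512,384]; print(n,t,round(b['p'],2),uv.round(),b['pixels'].sum(),ray(uv,cm,z)[0])
E
```

```text
scene tray 0.73 [299. 131.] 1084 [ 0.5989 -0.364   0.01  ]
scene cover 0.66 [237. 190.] 1417 [0.5914 0.0768 0.08  ]
scene vial_a 0.71 [236. 213.] 4885 [0.5789 0.1091 0.026 ]
scene vial_a 0.69 [311. 173.] 118 [ 0.4646 -0.1456  0.026 ]
scene vial_a 0.41 [342. 155.] 59 [ 0.4136 -0.2779  0.026 ]
scene vial_a 0.37 [316. 155.] 56 [ 0.487  -0.2378  0.026 ]
scene gauge 0.68 [318. 171.] 71 [ 0.4438 -0.1501  0.04  ]
scene gauge 0.55 [306. 129.] 172 [ 0.5675 -0.3426  0.04  ]
scene crucible_l 0.79 [182. 296.] 290 [0.5552 0.404  0.02  ]
scene crucible_l 0.65 [319. 153.] 34 [ 0.4841 -0.2588  0.02  ]
scene crucible_l 0.57 [177. 274.] 294 [0.6027 0.3564 0.02  ]
scene bolt_head 0.74 [268. 218.] 168 [0.4802 0.1115 0.05  ]
side tray 0.58 [244. 133.] 656 [ 0.5786 -0.3495  0.01  ]
side cover 0.84 [236. 185.] 1109 [0.5883 0.063  0.08  ]
side cover 0.32 [244. 208.] 2849 [0.5587 0.1714 0.08  ]
side vial_a 0.59 [281. 138.] 51 [ 0.4262 -0.2932  0.026 ]
side gauge 0.49 [245. 128.] 163 [ 0.5722 -0.3461  0.04  ]
side crucible_l 0.78 [226. 269.] 190 [0.6044 0.3578 0.02  ]
side crucible_l 0.66 [239. 282.] 180 [0.5653 0.4033 0.02  ]
side bolt_head 0.69 [269. 202.] 141 [0.4786 0.1111 0.05  ]
```

Call:
apply_moves(
  series=[
    [0,0,0.25,0,0,-0.2],
    [0,0,0.25,0,0,-0.44],
    [0,0,0.25,0,0,-0.44],
    [0.49,0.73,0.25,0,0,-0.44],
    [0.49,0.73,0.25,0,0,-0.44],
    [0.49,0.73,0.25,0,0,-0.44],
    [0.49,0.73,0.25,0,0,-0.44],
    [0.49,0.73,0.25,0,0,-0.44],
    [0.49,0.73,0.25,0,0,-0.44],
    [0.49,0.73,0.25,0,0,-0.44],
    [0.49,0.73,0.25,0,0,-0.44],
    [0.49,0.73,0.25,0,0,-0.44],
    [0.49,0.73,0.25,0,0,-0.44],
    [0.49,0.73,0.25,0,0,-0.44],
    [0.49,0.73,0.25,0,0,-0.44],
    [0.49,0.73,0.25,0,0,-0.44],
    [0.49,0.73,0.25,0,0,-0.44],
    [0.49,0.73,0.25,0,0,-0.44],
  ],
)

```text
time: 4.75
eef_pos: [0.619, -0.053, 0.4506]
tcp_rot: [1.0, -0.002, 0.0, 0.0]
contact_force: [-0.6, 0.0, 0.8]
opening: 1.002
finger_force: 0.0
```

```bash
python3 - <<'E'
from h import *
im,cm=snap('wrist','w1.png')
for t,z in(('tray',.018),('cover',.078),('vial_a',.04),('gauge',.04),('crucible_l',.03),('bolt_head',.0585)):
    for b in ctrl.silhouettes(t,'wrist'):
        uv=np.array(b['xy'])*[512,384]; print(t,round(b['p'],2),uv.round(),b['pixels'].sum(),ray(uv,cm,z)[0])
im=cv2.imread('pics/w1.png'); cv2.imwrite('pics/w1b.png',cv2.resize(im,(800,600),interpolation=cv2.INTER_CUBIC))
E
```

```text
tray 0.75 [427. 149.] 6300 [ 0.6009 -0.3558  0.018 ]
tray 0.67 [174. 225.] 291 [0.4606 0.0944 0.018 ]
tray 0.18 [353. 219.] 198 [ 0.4713 -0.2386  0.018 ]
cover 0.96 [176. 161.] 7800 [0.5954 0.0666 0.078 ]
vial_a 0.7 [353. 220.] 240 [ 0.4782 -0.2315  0.04  ]
vial_a 0.62 [303. 227.] 185 [ 0.4642 -0.1432  0.04  ]
vial_a 0.51 [326. 226.] 194 [ 0.4669 -0.1849  0.04  ]
vial_a 0.47 [384. 241.] 216 [ 0.4356 -0.2924  0.04  ]
gauge 0.97 [439. 169.] 1094 [ 0.5711 -0.3691  0.04  ]
crucible_l 0.84 [ 14. 156.] 563 [0.5938 0.3548 0.03  ]
crucible_l 0.64 [  3. 176.] 122 [0.5598 0.3816 0.03  ]
crucible_l 0.58 [327. 224.] 206 [ 0.4662 -0.1883  0.03  ]
bolt_head 0.86 [175. 224.] 340 [0.4794 0.0825 0.0585]
bolt_head 0.7 [  5. 178.] 126 [0.5626 0.3574 0.0585]
bolt_head 0.19 [153. 192.] 13855 [0.538  0.1151 0.0585]
```

View pics/w1b.png

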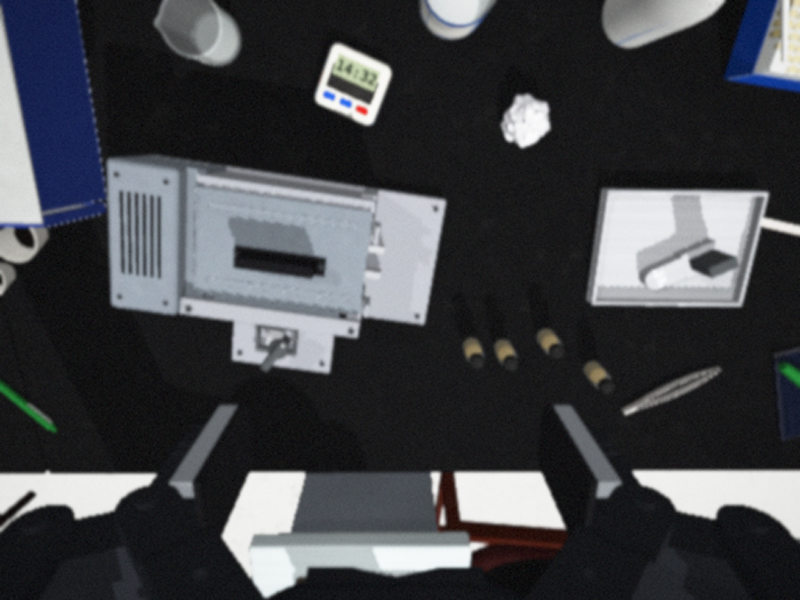

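Call:
apply_moves(
  series=[
    [-0.06,0.13,-0.15,0,0,1],
    [-0.06,0.13,-0.15,0,0,1],
    [-0.06,0.13,-0.15,0,0,1],
    [-0.06,0.13,-0.15,0,0,1],
    [-0.06,0.13,-0.15,0,0,1],
  ],
)

```text
time: 5.72
eef_pos: [0.5714, 0.0529, 0.3301]
tcp_rot: [0.924, 0.382, -0.0, -0.0]
contact_force: [0.0, 0.2, 0.2]
opening: 0.997
finger_force: 0.0
```

Call:
apply_moves(
  series=[
    [0,0,0,0,0,0.87],
    [0,0,0,0,0,0.87],
    [0,0,0,0,0,0.87],
    [0,0,0,0,0,0.87],
    [0,0,0,0,0,0.87],
    [0,0,0,0,0,0.87],
    [0,0,0,0,0,0.87],
  ],
)

```text
time: 6.6
eef_pos: [0.5716, 0.0524, 0.3305]
tcp_rot: [0.743, 0.669, 0.0, 0.0]
contact_force: [-0.1, 0.1, -0.2]
opening: 1.002
finger_force: 0.0
```

```bash
python3 - <<'E'
from h import *
im,cm=snap('wrist','w2.png')
print(ctrl.get_state()['eef_pos'])
for t,z in(('cover',.078),('bolt_head',.0585),('ledge_edge',.087),('guide_face',.034),('fence_face',.034)):
    for b in ctrl.silhouettes(t,'wrist')[:2]:
        uv=np.array(b['xy'])*[512,384]; m=b['pixels'].astype(np.uint8)
        c=max(cv2.findContours(m,0,2)[0],key=cv2.contourArea); q=cv2.boxPoints(cv2.minAreaRect(c))
        print(t,round(b['p'],2),uv.round(),m.sum(),ray(uv,cm,z)[0],'\n',q.round(),ray(q,cm,z)[:,:2])
im=cv2.imread('pics/w2.png'); cv2.imwrite('pics/w2b.png',cv2.resize(im,(800,600),interpolation=cv2.INTER_CUBIC))
E
```

```text
[0.5716 0.0525 0.3304]
cover 0.65 [212. 333.] 276 [ 0.4874 -0.19    0.078 ] 
 [[203. 347.]
 [208. 319.]
 [219. 321.]
 [213. 349.]] [[ 0.4702 -0.2126]
 [ 0.4858 -0.1643]
 [ 0.5001 -0.1694]
 [ 0.485  -0.2181]]
cover 0.62 [264. 145.] 13698 [0.5866 0.0712 0.078 ] 
 [[217. 218.]
 [223.  72.]
 [323.  76.]
 [318. 222.]] [[ 0.5198 -0.0137]
 [ 0.5498  0.1549]
 [ 0.6587  0.1393]
 [ 0.6453 -0.0324]]
bolt_head 0.82 [179. 138.] 636 [0.4846 0.087  0.0585] 
 [[154. 125.]
 [188. 125.]
 [188. 154.]
 [154. 154.]] [[0.4577 0.1059]
 [0.4985 0.1015]
 [0.4925 0.0667]
 [0.4506 0.0711]]
bolt_head 0.28 [190. 136.] 609 [0.4986 0.0878 0.0585] 
 [[158. 123.]
 [177. 103.]
 [215. 137.]
 [196. 158.]] [[0.4635 0.1074]
 [0.4896 0.128 ]
 [0.5281 0.0834]
 [0.5018 0.0612]]
ledge_edge 0.63 [246.  68.] 22261 [0.5755 0.1556 0.087 ] 
 [[134. 238.]
 [164. -21.]
 [352.   0.]
 [322. 259.]] [[ 0.414  -0.0266]
 [ 0.5045  0.2452]
 [ 0.6873  0.2075]
 [ 0.6473 -0.0817]]
fence_face 0.89 [247.  71.] 22858 [0.5755 0.1558 0.034 ] 
 [[130. 236.]
 [168. -27.]
 [353.   0.]
 [315. 263.]] [[ 0.3846 -0.0451]
 [ 0.4997  0.266 ]
 [ 0.7048  0.2177]
 [ 0.6461 -0.1171]]
```

View pics/w2b.png

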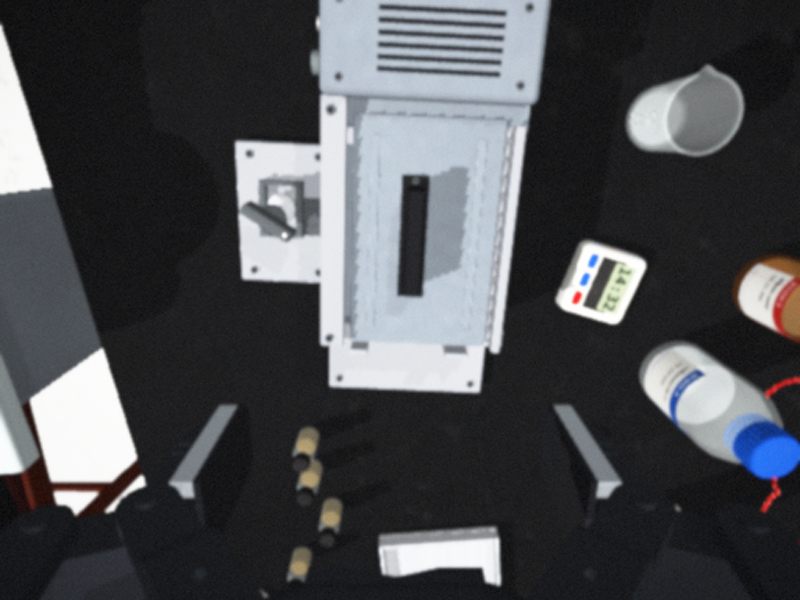

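```bash
python3 - <<'E'
from h import *
cm=cam('wrist'); s=512/800
def W(p,z): return ray(np.array(p,float)*s,cm,z)[:,:2]
def ln(n,p,z):
    w=W(p,z); d=w[1]-w[0]; print(n,w.ravel(),'ang',np.degrees(np.arctan2(d[1],d[0])))
ln('ledgeL x-68',[(321,345),(320,97)],.087)
ln('ledgeR x-50',[(347,345),(345,97)],.087)
ln('housing y93',[(322,96),(530,103)],.096)
ln('deck y-165',[(329,388),(480,392)],.012)
ln('handle',[(411,296),(416,177)],.108)
ln('bolt',[(245,206),(291,238)],.0585)
im=cv2.imread('pics/w2.png')
c=cv2.resize(im[60:240,140:345],None,fx=3.3,fy=3.3,interpolation=cv2.INTER_CUBIC); cv2.imwrite('pics/w2c.png',c)
E
```

```text
ledgeL x-68 [ 0.5061 -0.0126  0.5325  0.1664] ang 81.60368343057839
ledgeR x-50 [ 0.5265 -0.0148  0.5493  0.1646] ang 82.7546126034609
housing y93 [0.5351 0.166  0.671  0.1476] ang -7.73661516636348
deck y-165 [ 0.4921 -0.0884  0.6387 -0.1081] ang -7.657376170131662
handle [0.5804 0.0267 0.5915 0.109 ] ang 82.33608761610891
bolt [0.4592 0.0975 0.4905 0.0691] ang -42.25522856440737
```

View pics/w2c.png

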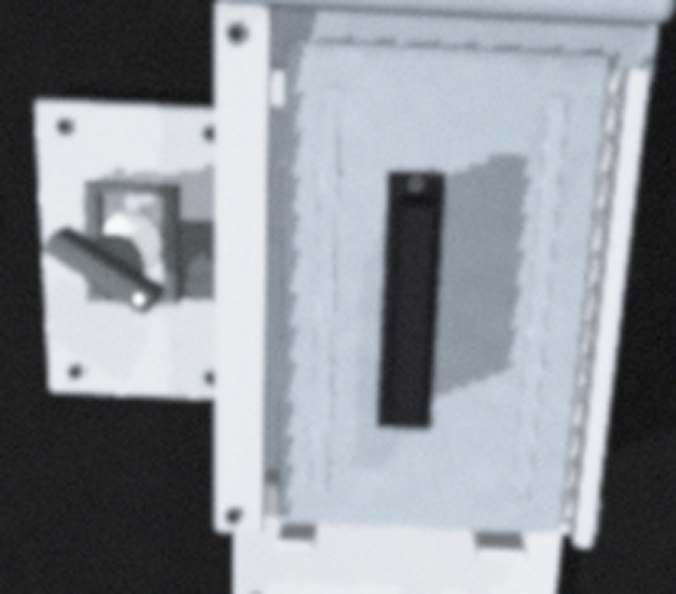

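```bash
python3 - <<'E'
from h import *
c=ctrl.get_calibration('wrist'); K=np.array([[c['fx'],0,c['cx']],[0,c['fy'],c['cy']],[0,0,1.]])
T=np.eye(4); T[:3,:3]=R.from_quat([1,-.002,0,0]).as_matrix(); T[:3,3]=[.619,-.053,.4506]; T=T@c['hand_eye']
s=512/800
for n,p in dict(pen=(55,430),pen0=(3,383),edgeL=(40,471),edgeM=(400,471),apronL=(232,360),apronR=(330,373),deckR=(425,324),deckRb=(445,200),trayL=(588,304),trayLb=(600,188),ball=(510,145),tweez=(625,412),houseFL=(112,310)).items(): print(n,ray(np.array([p],float)*s,(K,np.zeros(5),T),0.0)[0,:2])
E
```

```text
pen [0.3422 0.3928]
pen0 [0.4107 0.4437]
edgeL [0.2789 0.4268]
edgeM [ 0.2769 -0.0588]
apronL [0.4413 0.1505]
apronR [0.423  0.0292]
deckR [ 0.4882 -0.0893]
deckRb [ 0.6365 -0.1095]
trayL [ 0.513  -0.2846]
trayLb [ 0.649  -0.2819]
ball [ 0.695  -0.1785]
tweez [ 0.3659 -0.3498]
houseFL [0.5077 0.288 ]
```

Call:
apply_moves(
  series=[
    [0.018,0.019,-0.19,0,0,-0.036],
    [0.018,0.019,-0.19,0,0,-0.036],
    [0.018,0.019,-0.19,0,0,-0.036],
    [0.018,0.019,-0.19,0,0,-0.036],
    [0.018,0.019,-0.25,0,0,-0.036],
    [0.018,0.019,-0.288,0,0,-0.036],
    [0.018,0.019,-0.288,0,0,-0.036],
    [0.018,0.019,-0.288,0,0,-0.036],
  ],
  jaw=0.5,
)

```text
time: 7.9
eef_pos: [0.5879, 0.0676, 0.1029]
tcp_rot: [0.752, 0.659, 0.002, 0.002]
contact_force: [-0.0, 0.1, 0.4]
opening: 0.499
finger_force: 0.0
```

Call:
apply_moves(
  series=[
    [0,0,0,0,0,0],
    [0,0,0,0,0,0],
    [0,0,0,0,0,0],
    [0,0,0,0,0,0],
    [0,0,0,0,0,0],
    [0,0,0,0,0,0],
  ],
  jaw=0,
  squeeze=60,
)

```text
time: 8.65
eef_pos: [0.5873, 0.0677, 0.1021]
tcp_rot: [0.752, 0.659, 0.001, 0.001]
contact_force: [-0.8, 0.5, 6.6]
opening: 0.129
finger_force: 61.5
```

Call:
apply_moves(
  series=[
    [-0.0057,0.0008,0.0099,-0.026,-0.198,0],
    [-0.0057,0.0008,0.0099,-0.026,-0.198,0],
    [-0.013,0.0017,0.0182,-0.053,-0.396,0],
    [-0.013,0.0017,0.0182,-0.053,-0.396,0],
    [-0.013,0.0017,0.0182,-0.053,-0.396,0],
    [0.002,0,0.022,-0.053,-0.396,0],
    [0.018,-0.0024,0.0275,-0.053,-0.396,0],
    [0.018,-0.0024,0.0275,-0.053,-0.396,0],
    [0.018,-0.0024,0.0275,-0.053,-0.396,0],
    [0.018,-0.0024,0.1,-0.053,-0.396,0],
    [0.018,-0.0024,0.19,-0.053,-0.396,0],
    [0.018,-0.0024,0.19,-0.053,-0.396,0],
    [0.018,-0.0024,0.19,-0.053,-0.396,0],
  ],
)

```text
time: 10.28
eef_pos: [0.6, 0.0659, 0.252]
tcp_rot: [0.743, 0.651, 0.103, 0.118]
contact_force: [-0.5, 0.0, -3.4]
opening: 0.125
finger_force: 60.4
```

```bash
python3 - <<'E'
from h import *
a=[]
for n in('scene','side'):
    im,_=snap(n); a.append(im[110:330,130:370,::-1])
im,_=snap('wrist'); a.append(cv2.resize(im[:,:,::-1],(293,220)))
cv2.imwrite('pics/l1.png',cv2.resize(np.hstack(a),(800,228)))
print(ctrl.get_state()['eef_pos'])
E
```

```text
[0.5986 0.0659 0.2483]
```

View pics/l1.png

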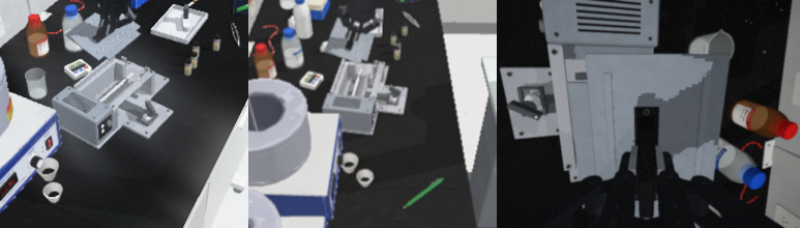

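Call:
apply_moves(
  series=[
    [-0.225,0.255,0,0.053,0.396,0],
    [-0.225,0.255,0,0.053,0.396,0],
    [-0.225,0.255,0,0.053,0.396,0],
    [-0.225,0.255,0,0.053,0.396,0],
    [-0.225,0.255,0,0.053,0.396,0],
    [-0.225,0.255,0,0.053,0.396,0],
    [-0.225,0.255,-0.15,0.053,0.396,0],
    [-0.225,0.255,-0.25,0.053,0.396,0],
    [-0.225,0.255,-0.265,0.053,0.396,0],
    [-0.225,0.255,-0.273,0.053,0.396,0],
    [-0.225,0.255,-0.278,0.053,0.396,0],
    [-0.225,0.255,-0.281,0.053,0.396,0],
    [-0.225,0.255,-0.281,0.053,0.396,0],
  ],
)

```text
time: 12.05
eef_pos: [0.421, 0.2694, 0.0274]
tcp_rot: [0.752, 0.659, 0.0, 0.0]
contact_force: [-0.6, -0.4, 0.1]
opening: 0.129
finger_force: 63.4
```

Call:
apply_moves(
  series=[
    [0,0,0,0,0,0],
    [0,0,0,0,0,0],
    [0,0,0,0,0,0],
    [0,0,0,0,0,0],
    [0,0,0.1,0,0,0],
    [0,0,0.28,0,0,0],
    [0,0,0.28,0,0,0],
    [0,0,0.28,0,0,0],
    [0,0,0.28,0,0,0],
    [0,0,0.28,0,0,0],
  ],
  jaw=0.5,
)

```text
time: 13.3
eef_pos: [0.4197, 0.2696, 0.2499]
tcp_rot: [0.752, 0.659, -0.001, -0.0]
contact_force: [-0.2, 0.6, 0.6]
opening: 0.501
finger_force: 0.0
```

```bash
cat >> h.py <<'E'
def wpose():
    s=ctrl.get_state(); r=R.from_quat(s['tcp_rot']).as_matrix()
    return np.r_[s['eef_pos'],np.degrees(np.arctan2(r[1,0],r[0,0]))]
E
python3 - <<'E'
from h import *
im,cm=snap('wrist','w3.png'); print(wpose(), ctrl.get_state()['qpos'])
g=im.max(2)
for b in ctrl.silhouettes('cover','wrist')[:2]:
    uv=np.array(b['xy'])*[512,384]; print(b['p'],ray(uv,cm,.004))
E
```

```text
[ 0.4194  0.2695  0.2491 82.4314] [ 0.3673 -0.1071  2.0011 -0.      1.2511  0.4994]
0.77 [[0.4238 0.2772 0.004 ]]
```

Call:
apply_moves(
  series=[
    [0.068,-0.235,-0.07,0,0,1],
    [0.068,-0.235,-0.07,0,0,1],
    [0.068,-0.235,-0.07,0,0,1],
    [0.068,-0.235,-0.07,0,0,1],
    [0.068,-0.235,-0.07,0,0,1],
  ],
)

```text
time: 14.02
eef_pos: [0.4737, 0.0795, 0.192]
tcp_rot: [0.443, 0.897, -0.001, -0.003]
contact_force: [0.2, 0.6, -0.2]
opening: 0.497
finger_force: 0.0
```

Call:
apply_moves(
  series=[
    [0,0,0,0,0,0.229],
    [0,0,0,0,0,0.229],
    [0,0,0,0,0,0.229],
    [0,0,0,0,0,0.229],
  ],
)

```text
time: 14.52
eef_pos: [0.4745, 0.082, 0.1948]
tcp_rot: [0.361, 0.933, -0.0, -0.0]
contact_force: [0.7, -0.2, -0.3]
opening: 0.5
finger_force: 0.0
```

```bash
python3 - <<'E'
from h import *
im,cm=snap('wrist','w4.png'); print(wpose())
print(proj([[.474,.082,.0585]],cm), 'box',[ (b['p'],np.array(b['xy'])*[512,384],ray(np.array(b['xy'])*[512,384],cm,.0585)) for b in ctrl.boxes_of('bolt_head','wrist')])
o=im[:,:,::-1].copy()
cv2.drawMarker(o,tuple(proj([[.474,.082,.0585]],cm)[0].round().astype(int).tolist()),(0,0,255),0,8)
c=o[80:320,120:400]; cv2.imwrite('pics/w4b.png',cv2.resize(c,None,fx=2.4,fy=2.4,interpolation=cv2.INTER_CUBIC))
E
```

```text
[  0.4746   0.0819   0.1949 137.6896]
[[252.2127 191.1696]] box [(0.87, array([254.3104, 182.8992]), array([[0.4698, 0.0882, 0.0585]])), (0.52, array([ 90.112, 302.016]), array([[ 0.4518, -0.1072,  0.0585]]))]
```

View pics/w4b.png

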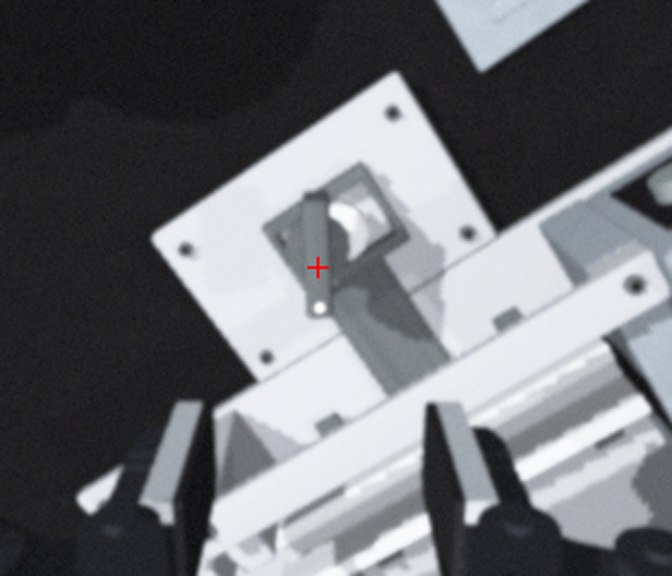

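Call:
apply_moves(
  series=[
    [-0.002,0.001,-0.08,0,0,0],
    [-0.002,0.001,-0.13,0,0,0],
    [-0.002,0.001,-0.155,0,0,0],
    [-0.002,0.001,-0.1675,0,0,0],
    [-0.002,0.001,-0.1675,0,0,0],
    [-0.002,0.001,-0.1675,0,0,0],
  ],
)

```text
time: 15.38
eef_pos: [0.4742, 0.0826, 0.0624]
tcp_rot: [0.361, 0.933, 0.0, 0.001]
contact_force: [-0.6, 0.2, 0.2]
opening: 0.499
finger_force: 0.0
```

Call:
apply_moves(
  series=[
    [0,0,0,0,0,0],
    [0,0,0,0,0,0],
    [0,0,0,0,0,0],
    [0,0,0,0,0,0],
    [0,0,0,0,0,0],
    [0,0,0,0,0,0],
  ],
  jaw=0,
  squeeze=50,
)

```text
time: 16.12
eef_pos: [0.4735, 0.0823, 0.0621]
tcp_rot: [0.36, 0.933, -0.0, 0.0]
contact_force: [-1.5, -1.9, 6.4]
opening: 0.103
finger_force: 50.1
```

```bash
python3 - <<'E'
from h import *
s=ctrl.get_state(); print(wpose(),s['contact_force'],s['wrist_torque'],s['opening'],s['finger_force'])
E
```

```text
[  0.4735   0.0823   0.0621 137.7964] [-1.4853 -1.9436  6.3632] [-0.1994  0.3986  0.1549] 0.10286773168423737 50.101332664489746
```

Call:
apply_moves(
  series=[
    [0,0,0,0,0,0.12],
    [0,0,0,0,0,0.24],
    [0,0,0,0,0,0.36],
    [0,0,0,0,0,0.48],
    [0,0,0,0,0,0.6],
    [0,0,0,0,0,0.7],
    [0,0,0,0,0,0.77],
    [0,0,0,0,0,0.77],
    [0,0,0,0,0,0.77],
    [0,0,0,0,0,0.77],
  ],
)

```text
time: 17.38
eef_pos: [0.4737, 0.0828, 0.0621]
tcp_rot: [0.067, 0.998, 0.0, 0.001]
contact_force: [-1.7, 0.0, 5.9]
opening: 0.103
finger_force: 49.9
```

Call:
apply_moves(
  series=[
    [0,0,0,0,0,0],
    [0,0,0,0,0,0],
    [0,0,0,0,0,0],
    [0,0,0,0,0,0],
    [0,0,0.05,0,0,0],
    [0,0,0.17,0,0,0],
    [0,0,0.17,0,0,0],
    [0,0,0.17,0,0,0],
  ],
  jaw=0.4,
)

```text
time: 18.38
eef_pos: [0.4752, 0.0826, 0.2008]
tcp_rot: [0.066, 0.998, 0.0, 0.004]
contact_force: [-0.4, -0.3, 0.3]
opening: 0.401
finger_force: 0.0
```

Call:
apply_moves(
  series=[
    [0.1,0.03,0.1,0,0,-1],
    [0.1,0.03,0.1,0,0,-1],
    [0.1,0.03,0.1,0,0,-1],
    [0.1,0.03,0.1,0,0,-1],
    [0.1,0.03,0.1,0,0,-1],
    [0.1,0.03,0.1,0,0,-1],
  ],
)

```text
time: 19.12
eef_pos: [0.5526, 0.1066, 0.2757]
tcp_rot: [0.442, 0.897, -0.001, -0.001]
contact_force: [0.2, -0.7, 0.2]
opening: 0.401
finger_force: 0.0
```

Call:
apply_moves(
  series=[
    [0,0,0,0,0,-1],
    [0,0,0,0,0,-1],
    [0,0,0,0,0,-1],
    [0,0,0,0,0,-1],
    [0,0,0,0,0,-1],
    [0,0,0,0,0,-1],
    [0,0,0,0,0,-1],
  ],
)

```text
time: 20.0
eef_pos: [0.5531, 0.1066, 0.277]
tcp_rot: [0.752, 0.659, -0.0, -0.0]
contact_force: [0.1, -0.1, -0.2]
opening: 0.403
finger_force: 0.0
```

```bash
python3 - <<'E'
from h import *
im,cm=snap('wrist','w5.png'); print(wpose())
im=im[:,:,::-1]
c=im[20:260,120:400]; cv2.imwrite('pics/w5b.png',cv2.resize(c,None,fx=2.5,fy=2.5,interpolation=cv2.INTER_CUBIC))
E
```

```text
[ 0.5531  0.1066  0.2771 82.469 ]
```

View pics/w5b.png

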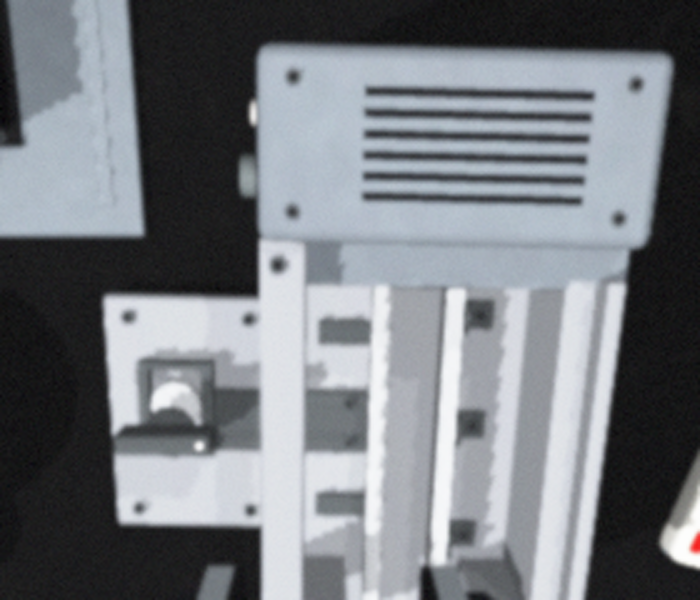

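```bash
python3 - <<'E'
from h import *
im=cv2.imread('pics/w5.png'); cm=cam('wrist'); g=cv2.GaussianBlur(im,(1,5),0).mean(2)
ph=np.radians(-7.6); Rf=np.array([[np.cos(ph),-np.sin(ph)],[np.sin(ph),np.cos(ph)]]); O=np.array([.5868,.0656])
for r in range(140,240,12):
    x=np.arange(255,325); p=g[r,x]; d=np.gradient(p)
    pk=[i for i in range(2,len(x)-2) if abs(d[i])>5 and abs(d[i])==abs(d[i-2:i+3]).max()]
    w=ray([(x[i],r) for i in pk],cm,.034)[:,:2]; f=(w-O)@Rf*1000
    print(r,[(int(x[i]),int(d[i]),round(f[k,0],1)) for k,i in enumerate(pk)],round(f[0,1],1))
for t in('gauge','vial_a'): pass
E
```

```text
140 [(269, 13, np.float64(-20.4)), (270, 13, np.float64(-19.3)), (275, -18, np.float64(-13.6)), (298, 50, np.float64(12.4)), (306, -51, np.float64(21.5)), (317, 18, np.float64(34.0))] 63.7
152 [(268, 46, np.float64(-21.4)), (275, -24, np.float64(-13.3)), (297, 50, np.float64(11.9)), (305, -52, np.float64(21.1)), (316, 9, np.float64(33.7)), (322, 17, np.float64(40.6))] 50.0
164 [(269, 16, np.float64(-20.0)), (275, -20, np.float64(-13.0)), (296, 46, np.float64(11.4)), (304, -33, np.float64(20.7)), (320, 18, np.float64(39.3))] 36.0
176 [(267, 42, np.float64(-22.1)), (275, -21, np.float64(-12.7)), (287, -5, np.float64(1.4)), (296, 45, np.float64(12.0)), (303, -27, np.float64(20.3)), (307, -5, np.float64(25.0)), (319, 18, np.float64(39.1))] 21.6
188 [(267, 52, np.float64(-21.8)), (274, -22, np.float64(-13.5)), (295, 49, np.float64(11.5)), (302, -62, np.float64(19.8)), (313, 28, np.float64(32.9)), (318, 17, np.float64(38.8))] 6.9
200 [(267, 31, np.float64(-21.6)), (273, -22, np.float64(-14.4)), (294, 50, np.float64(10.9)), (301, -29, np.float64(19.4)), (317, 18, np.float64(38.6))] -8.2
212 [(266, 14, np.float64(-22.6)), (272, -24, np.float64(-15.2)), (293, 49, np.float64(10.4)), (300, -24, np.float64(18.9)), (316, 17, np.float64(38.4))] -23.7
224 [(266, 46, np.float64(-22.3)), (272, -17, np.float64(-14.9)), (292, 43, np.float64(9.8)), (300, -23, np.float64(19.7)), (315, 17, np.float64(38.2))] -39.6
236 [(266, 21, np.float64(-22.1)), (271, -12, np.float64(-15.8)), (289, -17, np.float64(6.7)), (292, 50, np.float64(10.4)), (299, -59, np.float64(19.2)), (309, 24, np.float64(31.7)), (313, 17, np.float64(36.7)), (321, -16, np.float64(46.7))] -55.9
```

Call:
apply_moves(
  series=[
    [0.03,-0.6,0.03,0,0,0],
    [0.03,-0.6,0.03,0,0,0],
    [0.03,-0.6,0.03,0,0,0],
    [0.03,-0.6,0.03,0,0,0],
    [0.03,-0.6,0.03,0,0,0],
    [0.03,-0.6,0.03,0,0,0],
    [0.03,-0.6,0.03,0,0,0],
    [0.03,-0.6,0.03,0,0,0],
    [0.03,-0.6,0.03,0,0,0],
    [0.03,-0.6,0.03,0,0,0],
    [0.03,-0.6,0.03,0,0,0],
  ],
)

```text
time: 21.42
eef_pos: [0.5774, -0.372, 0.3012]
tcp_rot: [0.752, 0.659, 0.0, -0.0]
contact_force: [-0.2, -0.0, -0.4]
opening: 0.401
finger_force: 0.0
```

```bash
python3 - <<'E'
from h import *
im,cm=snap('wrist','w6.png'); print(wpose())
for b in ctrl.silhouettes('gauge','wrist')[:2]:
    m=b['pixels'].astype(np.uint8); uv=np.array(b['xy'])*[512,384]; print(b['p'],uv,m.sum(),ray(uv,cm,.02))
for b in ctrl.silhouettes('tray','wrist')[:1]:
    m=b['pixels'].astype(np.uint8); c=max(cv2.findContours(m,0,2)[0],key=cv2.contourArea); q=cv2.boxPoints(cv2.minAreaRect(c)); print(b['p'],q,ray(q,cm,.018)[:,:2])
im=im[:,:,::-1]
c=im[20:260,120:400]; cv2.imwrite('pics/w6b.png',cv2.resize(c,None,fx=2.5,fy=2.5,interpolation=cv2.INTER_CUBIC))
E
```

```text
[ 0.5775 -0.3719  0.3013 82.4956]
0.74 [242.4832 166.3872] 1446 [[ 0.5628 -0.3819  0.02  ]]
0.82 [[194.304   88.8524]
 [301.6267  76.7026]
 [316.9125 211.7269]
 [209.5898 223.8766]] [[ 0.5188 -0.2809]
 [ 0.6473 -0.2841]
 [ 0.6537 -0.4576]
 [ 0.5067 -0.4562]]
```

View pics/w6b.png

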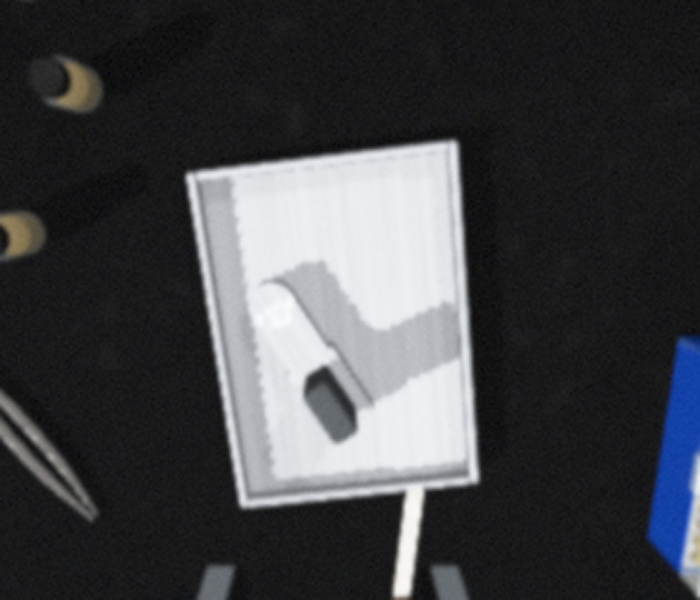

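```bash
python3 - <<'E'
from h import *
cm=cam('wrist'); im=cv2.imread('pics/w6.png').mean(2)
def W(p,z): return ray(np.array(p,float)/2.5+[120,20],cm,z)[:,:2]
for n,p,z in(('nose edge',[(335,345),(296,290)],.022),('block edge',[(371,403),(337,346)],.022)):
    w=W(p,z); d=w[1]-w[0]; print(n,w.ravel(),np.degrees(np.arctan2(d[1],d[0])))
print('nose tip',W([(268,285)],.022))
sub=im[160:205,235:270]; print(np.round(sub[::2,::2]).astype(int))
m=np.zeros(im.shape,np.uint8); m[160:205,235:270]=(sub<140)
c=max(cv2.findContours(m,0,2)[0],key=cv2.contourArea); r=cv2.minAreaRect(c); print(r)
m2=np.zeros(im.shape,np.uint8); m2[160:205,235:270]=(sub<140)&(sub>70); m2=cv2.morphologyEx(m2,cv2.MORPH_OPEN,np.ones((3,3)))
c=max(cv2.findContours(m2,0,2)[0],key=cv2.contourArea); r=cv2.minAreaRect(c); q=cv2.boxPoints(r); print(r,ray([r[0]],cm,.062),ray(q,cm,.062)[:,:2])
E
```

```text
nose edge [ 0.579  -0.3731  0.5634 -0.3431] 117.53092888839721
block edge [ 0.5936 -0.4058  0.5799 -0.3737] 113.06065669111591
nose tip [[ 0.55   -0.3389]]
[[233 235 234 234 237 239 235 235 229 208 152 178 185 190 186 186 185 189]
 [237 235 235 234 236 238 237 237 234 226 175 158 186 190 184 186 184 188]
 [236 234 235 235 234 236 235 231 226 197 183 144 173 187 186 186 186 188]
 [236 236 234 235 235 230 204 141 156 183 184 168 150 183 187 188 184 188]
 [223 237 236 234 218 156  91  53  77 160 184 178 156 166 182 186 182 188]
 [228 238 237 220 122  58  49  48  49  99 174 185 171 143 174 185 186 186]
 [228 238 237 195  72  49  55  56  50  60 134 177 181 169 146 177 186 189]
 [225 231 232 169  63  59  82  88  65  47  78 153 184 178 153 160 182 187]
 [226 227 227 153  78  94 105 101  88  57  46  93 171 184 176 145 170 186]
 [225 228 228 159 103 107 104 104 102  74  51  58 125 177 180 166 147 180]
 [223 226 231 194 120 106 102 105 104  95  67  43  66 150 183 178 157 181]
 [226 228 229 218 160 113 106 109 108 104  95  59  46 100 178 189 191 202]
 [226 227 230 228 207 135 109 110 106 107 10
[... 380 characters left out ...]
 150 199 234 236 236 235]
 [226 225 228 230 228 227 227 227 215 165 142 181 221 234 236 237 237 235]
 [226 224 228 230 228 226 225 226 231 226 225 233 235 234 236 238 238 235]
 [225 223 225 230 227 227 225 227 234 235 237 235 236 233 236 237 236 237]
 [223 224 226 230 228 228 225 229 234 235 236 235 237 235 237 237 236 236]
 [222 224 226 229 229 227 227 233 234 234 237 235 236 234 235 238 236 237]]
((251.99996948242188, 181.0), (28.844409942626953, 14.976905822753906), 56.3099365234375)
((251.97317504882812, 183.81881713867188), (24.249265670776367, 11.633092880249023), 55.00798034667969) [[ 0.5735 -0.395   0.062 ]] [[ 0.5611 -0.3853]
 [ 0.5731 -0.3789]
 [ 0.5862 -0.4049]
 [ 0.574  -0.4116]]
```

Call:
apply_moves(
  series=[
    [-0.004,-0.029,-0.1,0,0,0.744],
    [-0.004,-0.029,-0.2,0,0,0.744],
    [-0.004,-0.029,-0.23,0,0,0.744],
    [-0.004,-0.029,-0.23,0,0,0.744],
    [-0.004,-0.029,-0.27,0,0,0.744],
    [-0.004,-0.029,-0.3,0,0,0.744],
    [-0.004,-0.029,-0.319,0,0,0.744],
    [-0.004,-0.029,-0.319,0,0,0.744],
    [-0.004,-0.029,-0.319,0,0,0.744],
  ],
  jaw=0.5,
)

```text
time: 22.7
eef_pos: [0.5746, -0.3971, 0.0473]
tcp_rot: [0.531, 0.847, -0.0, 0.001]
contact_force: [1.0, -1.1, 0.2]
opening: 0.504
finger_force: 0.0
```

Call:
apply_moves(
  series=[
    [0,0,0,0,0,0],
    [0,0,0,0,0,0],
    [0,0,0,0,0,0],
    [0,0,0,0,0,0],
    [0,0,0,0,0,0],
    [0,0,0,0,0,0],
    [0,0,0.03,0,0,0],
    [0,0,0.12,0,0,0],
    [0,0,0.12,0,0,0],
    [0,0,0.12,0,0,0],
  ],
  jaw=0,
  squeeze=60,
)

```text
time: 23.95
eef_pos: [0.5742, -0.3967, 0.1431]
tcp_rot: [0.531, 0.847, -0.0, 0.001]
contact_force: [-0.6, 0.9, -3.0]
opening: 0.156
finger_force: 58.9
```

```bash
python3 - <<'E'
from h import *
im,cm=snap('wrist','w7.png'); s=ctrl.get_state(); print(wpose(),s['opening'],s['contact_force'],s['finger_force'])
# project ideal gauge model corners in tool frame
T=np.eye(4); T[:3,:3]=R.from_quat(s['tcp_rot']).as_matrix(); T[:3,3]=s['eef_pos']
P=np.array([[20,11.5,18],[20,-11.5,18],[65,0,18],[53.5,11.5,18],[53.5,-11.5,18],[20,14,18],[20,-14,18],[15,7,58],[15,-7,58]])/1000.
P=(P-[0,0,.042])*[1,-1,-1]
uv=proj(P@T[:3,:3].T+T[:3,3],cm); print(uv)
o=im[:,:,::-1].copy(); o=o[150:384,160:340]; o=cv2.resize(o,None,fx=2.5,fy=2.5,interpolation=cv2.INTER_CUBIC)
for u in uv: cv2.drawMarker(o,tuple(((u-[160,150])*2.5).round().astype(int).tolist()),(0,0,255),0,8)
cv2.imwrite('pics/w7b.png',o)
E
```

```text
[  0.5733  -0.3959   0.1409 115.8681] 0.1532946001647956 [ 0.1261  0.337  -1.8712] 58.856289982795715
[[228.9959 217.2942]
 [274.8976 217.2727]
 [251.9154 125.8405]
 [227.3336 150.8781]
 [276.5091 150.8737]
 [224.0051 217.2965]
 [279.8855 217.2703]
 [233.9353 268.3595]
 [269.9844 268.3321]]
```

View pics/w7b.png

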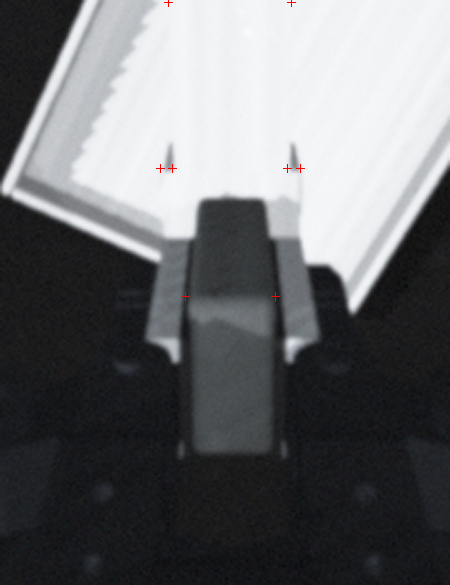

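Call:
apply_moves(
  series=[
    [-0.019,0.1,0.02,0,0,-0.3],
    [-0.019,0.2,0.02,0,0,-0.6],
    [-0.019,0.349,0.02,0,0,-0.753],
    [-0.019,0.349,0.02,0,0,-0.753],
    [-0.019,0.349,0.02,0,0,-0.753],
    [-0.019,0.349,0.02,0,0,-0.753],
    [-0.019,0.349,0.02,0,0,-0.753],
    [-0.019,0.349,0.02,0,0,-0.753],
    [-0.019,0.349,0.02,0,0,-0.753],
  ],
)

```text
time: 25.12
eef_pos: [0.5587, -0.1185, 0.1577]
tcp_rot: [0.755, 0.655, -0.0, -0.0]
contact_force: [0.3, -0.7, -1.4]
opening: 0.154
finger_force: 58.8
```

```bash
python3 - <<'E'
from h import *
im,cm=snap('wrist','w8.png'); s=ctrl.get_state(); print(wpose(),s['opening'])
o=im[:,:,::-1].copy(); o=o[0:260,150:370]; o=cv2.resize(o,None,fx=2.3,fy=2.3,interpolation=cv2.INTER_CUBIC)
cv2.imwrite('pics/w8b.png',o)
E
```

```text
[ 0.5587 -0.1183  0.1578 81.9005] 0.15400110571742398
```

View pics/w8b.png

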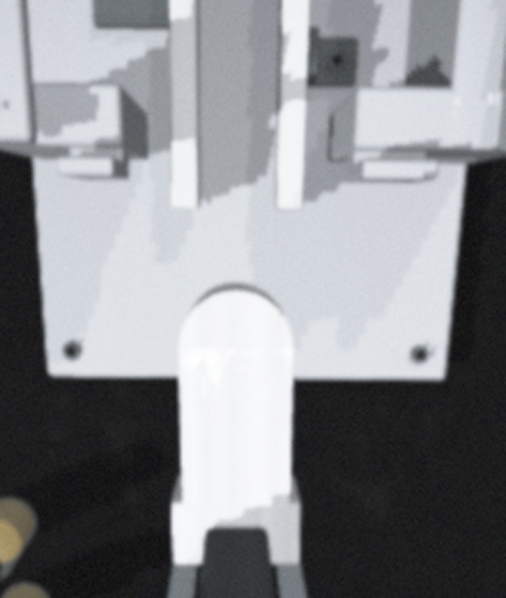

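```bash
cat >> h.py <<'E'
def edges(g,r,x0,x1,th=6):
    x=np.arange(x0,x1); p=g[r,x0:x1]; d=np.gradient(p); out=[]
    for i in range(2,len(x)-2):
        if abs(d[i])>th and abs(d[i])>=abs(d[i-2:i+3]).max():
            a,b,c=abs(d[i-1]),abs(d[i]),abs(d[i+1]); k=a-2*b+c
            out.append((x[i]+(0.5*(a-c)/k if k else 0),int(d[i])))
    return out
def tool(p):
    s=ctrl.get_state(); return (np.atleast_2d(p)-s['eef_pos'])@R.from_quat(s['tcp_rot']).as_matrix()*1000
E
python3 - <<'E'
from h import *
cm=cam('wrist'); g=cv2.GaussianBlur(cv2.imread('pics/w8.png'),(1,7),0).mean(2); z=ctrl.get_state()['eef_pos'][2]
for r in range(4,90,10):
    e=edges(g,r,218,300); t=tool(ray([(c,r) for c,_ in e],cm,.034)); print(r,[(round(c,1),d,t[i,1].round(1)) for i,(c,d) in enumerate(e)],t[0,0].round(1))
for r in range(150,215,8):
    e=edges(g,r,215,290,10); t=tool(ray([(c,r) for c,_ in e],cm,z-.024)); print(r,[(round(c,1),d,t[i,1].round(1)) for i,(c,d) in enumerate(e)],t[0,0].round(1))
E
```

```text
4 [(np.float64(223.0), 50, np.float64(-20.2)), (np.float64(233.9), -30, np.float64(-13.0)), (np.float64(272.1), 45, np.float64(12.9)), (np.float64(283.9), -32, np.float64(20.8))] 136.4
14 [(np.float64(224.2), 12, np.float64(-19.6)), (np.float64(234.5), -22, np.float64(-12.6)), (np.float64(272.3), 39, np.float64(13.1)), (np.float64(283.8), -57, np.float64(20.9)), (np.float64(288.2), 21, np.float64(23.9))] 130.5
24 [(np.float64(223.8), 14, np.float64(-20.1)), (np.float64(234.5), -23, np.float64(-12.7)), (np.float64(272.4), 36, np.float64(13.3)), (np.float64(283.3), -54, np.float64(20.8)), (np.float64(294.5), -9, np.float64(28.4))] 124.4
34 [(np.float64(224.2), 16, np.float64(-19.9)), (np.float64(234.6), -21, np.float64(-12.8)), (np.float64(272.0), 31, np.float64(13.1)), (np.float64(275.5), 7, np.float64(15.6)), (np.float64(283.0), -54, np.float64(20.8))] 118.2
44 [(np.float64(224.5), 15, np.float64(-19.9)), (np.float64(234.7), -22, np.float64(-12.8)), (np.float64(272.0), 35, np.float64(13.2)), (np.float64(282.4), -25, np.float64(20.5))] 111.9
54 [(np.float64(224.6), 17, np.float64(-20.
[... 1199 characters left out ...]
n <module>
  File "h.py", line 19, in ray
    K,d,T=cm; u=cv2.undistortPoints(np.array(uv,float).reshape(-1,1,2),K,d).reshape(-1,2)
                ~~~~~~~~~~~~~~~~~~~^^^^^^^^^^^^^^^^^^^^^^^^^^^^^^^^^^^^^^^^
cv2.error: OpenCV(4.12.0) /io/opencv/modules/calib3d/src/undistort.dispatch.cpp:347: error: (-215:Assertion failed) CV_IS_MAT(_src) && CV_IS_MAT(_dst) && (_src->rows == 1 || _src->cols == 1) && (_dst->rows == 1 || _dst->cols == 1) && _src->cols + _src->rows - 1 == _dst->rows + _dst->cols - 1 && (CV_MAT_TYPE(_src->type) == CV_32FC2 || CV_MAT_TYPE(_src->type) == CV_64FC2) && (CV_MAT_TYPE(_dst->type) == CV_32FC2 || CV_MAT_TYPE(_dst->type) == CV_64FC2) in function 'cvUndistortPointsInternal'
```

Call:
apply_moves(
  series=[
    [0,0,-0.06,0,0,-0.007],
    [0,0,-0.11,0,0,-0.007],
    [0,0,-0.122,0,0,-0.007],
    [0,0,-0.126,0,0,-0.007],
    [0,0,-0.126,0,0,-0.007],
    [0.001,0.007,-0.126,0,0,-0.007],
    [0.002,0.014,-0.126,0,0,-0.007],
    [0.003,0.021,-0.126,0,0,-0.007],
    [0.003,0.021,-0.126,0,0,-0.007],
  ],
)

```text
time: 26.3
eef_pos: [0.5612, -0.1, 0.0572]
tcp_rot: [0.756, 0.654, 0.0, 0.0]
contact_force: [-0.2, 0.4, -2.3]
opening: 0.152
finger_force: 58.7
```

```bash
python3 - <<'E'
from h import *
im,cm=snap('wrist','w9.png'); s=ctrl.get_state(); print(wpose(),s['opening'],s['contact_force'],s['wrist_torque'])
g=cv2.GaussianBlur(im,(1,7),0).mean(2); z=s['eef_pos'][2]
for zz,rr in((.034,range(30,130,14)),(z-.024,range(130,220,14))):
  for r in rr:
    e=edges(g,r,195,315,12)
    if e: t=tool(ray([(c,r) for c,_ in e],cm,zz)); print(r,[(round(float(c)),d,float(t[i,1].round(1))) for i,(c,d) in enumerate(e)],t[0,0].round(1))
o=im[:,:,::-1]; o=o[0:260,150:370]; cv2.imwrite('pics/w9b.png',cv2.resize(o,None,fx=2.3,fy=2.3,interpolation=cv2.INTER_CUBIC))
E
```

```text
[ 0.5612 -0.1002  0.0572 81.706 ] 0.1550585011803252 [ 0.3118  0.5791 -1.5402] [ 0.0001  0.0189 -0.0468]
30 [(204, 13, -20.3), (223, -22, -12.7), (226, 16, -11.2), (280, -15, 10.9), (285, 28, 12.9), (303, -43, 20.3)] 105.1
44 [(205, 13, -20.2), (223, -23, -12.9), (227, 15, -11.2), (280, -15, 10.9), (284, 26, 12.6), (303, -42, 20.4)] 99.8
58 [(205, 12, -20.4), (223, -22, -12.9), (227, 15, -11.2), (280, -15, 10.9), (284, 27, 12.6), (301, -16, 20.0)] 94.5
72 [(206, 14, -20.3), (224, -22, -12.8), (227, 15, -11.3), (274, 16, 8.7), (283, 23, 12.3), (301, -24, 20.0)] 89.0
86 [(206, 12, -20.5), (224, -26, -13.0), (227, 15, -11.3), (276, 13, 9.8), (282, 26, 12.4), (300, -27, 20.0)] 83.4
100 [(206, 14, -20.6), (224, -37, -13.1), (273, 16, 8.6), (282, 23, 12.3), (299, -32, 19.9)] 77.6
114 [(206, 14, -20.9), (224, -37, -13.1), (228, 15, -11.4), (281, 33, 12.0), (298, -30, 19.8)] 71.7
128 [(207, 12, -20.7), (224, -39, -13.2), (227, 27, -11.7), (280, 38, 11.9), (298, -26, 19.9)] 65.6
130 [(208, 13, -20.8), (224, -32, -13.4), (227, 21, -12.0), (239, 12, -6.5), (266, -17, 5.5), (280, 36, 12.0), (298, -25, 19.9)] 64.6
144 [(228, 12, -11.5), (228, 12, -11.5), (276, -30, 10.3)] 58.3
158 [(227, 18, -12.2), (277, -37, 10.8)] 51.8
172 [(228, 15, -12.1), (277, -30, 10.9)] 45.1
186 [(228, 15, -12.1), (276, -31, 10.9)] 38.2
200 [(228, 16, -12.1), (276, -31, 10.8)] 31.1
214 [(229, 42, -12.1), (272, -14, 9.1), (276, -25, 10.9)] 23.8
```

View pics/w9b.png

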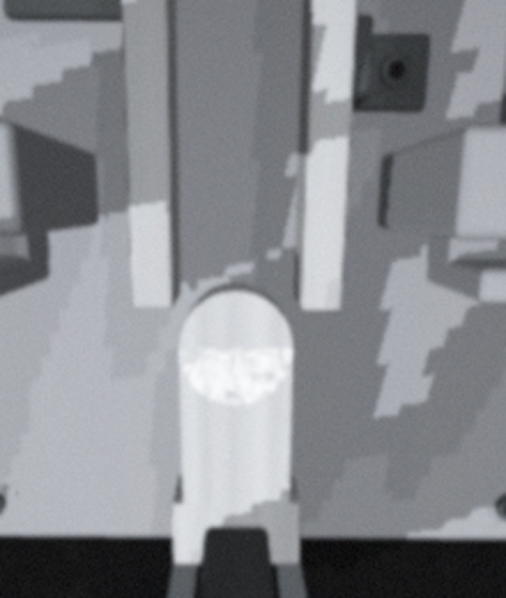

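Call:
apply_moves(
  series=[
    [0,0,-0.002,0,0,-0.011],
    [0.0015,0.01,-0.002,0,0,-0.011],
    [0.003,0.02,-0.002,0,0,-0.011],
    [0.0045,0.03,-0.002,0,0,-0.011],
    [0.006,0.039,-0.002,0,0,-0.011],
    [0.0073,0.047,-0.002,0,0,-0.011],
    [0.0073,0.047,-0.002,0,0,-0.011],
  ],
)

```text
time: 27.22
eef_pos: [0.567, -0.0625, 0.0555]
tcp_rot: [0.759, 0.651, -0.0, -0.0]
contact_force: [-0.3, -0.1, -1.9]
opening: 0.154
finger_force: 58.7
```

```bash
python3 - <<'E'
from h import *
im,cm=snap('wrist','w10.png'); s=ctrl.get_state(); print(wpose(),s['opening'],s['contact_force'],s['wrist_torque'])
g=cv2.GaussianBlur(im,(1,7),0).mean(2); z=s['eef_pos'][2]
for r in range(90,230,14):
    e=edges(g,r,195,315,12)
    if e: t=tool(ray([(c,r) for c,_ in e],cm,.03)); print(r,[(round(float(c)),d,float(t[i,1].round(1))) for i,(c,d) in enumerate(e)],t[0,0].round(1))
E
```

```text
[ 0.567  -0.0628  0.0555 81.1993] 0.15658790376894552 [ 0.3203  0.1662 -2.3202] [-0.0534 -0.0297 -0.0219]
90 [(203, 39, -22.1), (221, -20, -14.2), (225, 13, -12.4), (280, 39, 11.6), (298, -25, 19.6)] 81.8
104 [(222, -19, -14.1), (226, 13, -12.3), (280, 38, 12.0), (298, -41, 19.9)] 75.9
118 [(223, -18, -14.0), (226, 13, -12.3), (277, -13, 10.4), (280, 21, 12.1), (284, 16, 13.6), (298, -42, 19.9)] 69.8
132 [(206, 14, -21.7), (223, -19, -14.1), (226, 12, -12.4), (276, -13, 10.3), (280, 30, 12.1), (297, -38, 19.9)] 63.6
146 [(223, -18, -14.0), (227, 20, -12.1), (276, -22, 10.5), (280, 23, 12.2)] 57.2
160 [(224, -21, -14.0), (227, 25, -12.3), (263, 25, 4.3), (276, -28, 10.6), (279, 25, 12.0), (295, -24, 19.6), (309, -18, 26.2)] 50.6
174 [(224, -23, -14.2), (228, 24, -12.0), (276, -30, 10.7), (279, 25, 12.0), (295, -25, 19.9), (310, -14, 27.1)] 43.8
188 [(208, 12, -22.0), (224, -35, -14.1), (228, 24, -12.2), (233, 16, -9.8), (278, 30, 12.1), (292, -18, 18.7)] 36.8
202 [(208, 13, -22.1), (224, -31, -14.2), (228, 20, -12.5), (275, -25, 10.6), (278, 23, 12.1), (294, -17, 19.8)] 29.6
216 [(225, -17, -14.0), (229, 31, -12.1), (275, -21, 10.8)] 22.3
```

Call:
apply_moves(
  series=[
    [0.0005,0.003,0,0,0,0],
    [0.001,0.005,0,0,0,0],
    [0.0011,0.0065,0,0,0,0],
    [0.0012,0.007,0,0,0,0],
    [0.0012,0.0075,0,0,0,0],
    [0.0012,0.0075,0,0,0,0],
  ],
)

```text
time: 28.02
eef_pos: [0.5679, -0.0586, 0.0557]
tcp_rot: [0.759, 0.651, -0.001, 0.001]
contact_force: [-1.5, -5.7, -2.5]
opening: 0.155
finger_force: 58.9
```

```bash
python3 - <<'E'
from h import *
im,cm=snap('wrist','w11.png'); s=ctrl.get_state(); print(wpose(),s['contact_force'],s['wrist_torque'])
g=im.mean(2)
for xs in(slice(213,221),slice(283,291)): print(np.round(g[190:240:2,xs].mean(1)).astype(int))
o=im[:,:,::-1][130:250,190:320]; cv2.imwrite('pics/w11b.png',cv2.resize(o,None,fx=4,fy=4,interpolation=cv2.INTER_CUBIC))
E
```

```text
[ 0.5679 -0.0586  0.0557 81.2017] [-2.232  -5.8468 -1.9251] [-1.1914  0.2073  0.0014]
[176 174 174 174 175 174 174 174 173 174 174 175 173 173 175 164 142 140
 140 140 140 139 140 140 142]
[181 181 180 180 177 175 173 170 177 179 156 128 126 126 125 116 101  98
 100  99  99  97  98  98  99]
```

View pics/w11b.png

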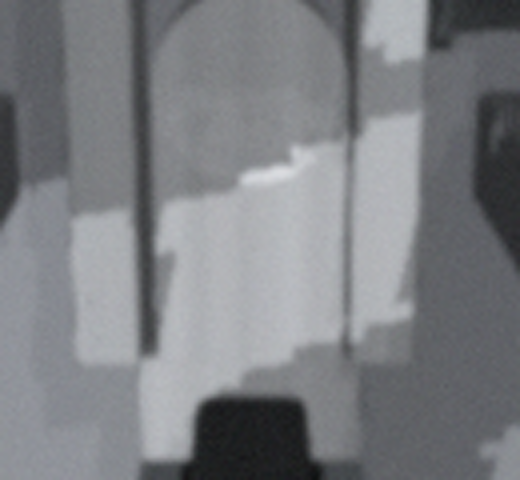

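Call:
apply_moves(
  series=[
    [-0.004,-0.027,0,0,0,0],
    [-0.008,-0.053,0,0,0,0],
    [-0.0124,-0.08,0,0,0,0],
    [-0.0135,-0.087,0,0,0,0],
    [-0.0135,-0.087,0.06,0,0,0],
    [-0.0135,-0.087,0.13,0,0,0],
    [-0.0135,-0.087,0.13,0,0,0],
    [0.008,-0.424,0.13,0,0,0.771],
    [0.008,-0.424,0.13,0,0,0.771],
    [0.008,-0.424,0.13,0,0,0.771],
    [0.008,-0.424,0.13,0,0,0.771],
    [0.008,-0.424,0.13,0,0,0.771],
    [0.008,-0.424,0.13,0,0,0.771],
    [0.008,-0.424,0.13,0,0,0.771],
    [0.008,-0.424,0.13,0,0,0.771],
    [0.008,-0.424,0.13,0,0,0.771],
    [0.008,-0.424,0.13,0,0,0.771],
  ],
)

```text
time: 30.2
eef_pos: [0.5746, -0.3956, 0.1598]
tcp_rot: [0.531, 0.848, -0.0, 0.0]
contact_force: [-0.3, 0.7, -2.2]
opening: 0.154
finger_force: 59.0
```

Call:
apply_moves(
  series=[
    [0,0,-0.07,0,0,0],
    [0,0,-0.12,0,0,0],
    [0,0,-0.134,0,0,0],
    [0,0,-0.14,0,0,0],
    [0,0,-0.14,0,0,0],
    [0,0,-0.14,0,0,0],
  ],
)

```text
time: 30.95
eef_pos: [0.5755, -0.3972, 0.0499]
tcp_rot: [0.531, 0.847, -0.0, 0.002]
contact_force: [0.2, -0.0, -1.2]
opening: 0.156
finger_force: 59.0
```

Call:
apply_moves(
  series=[
    [0,0,0,0,0,0],
    [0,0,0,0,0,0],
    [0,0,0,0,0,0],
    [0,0,0.05,0,0,0],
    [0,0,0.12,0,0,0],
    [-0.143,0.195,0.315,0,0,-0.771],
    [-0.143,0.195,0.315,0,0,-0.771],
    [-0.143,0.195,0.315,0,0,-0.771],
    [-0.143,0.195,0.315,0,0,-0.771],
    [-0.143,0.195,0.315,0,0,-0.771],
    [-0.143,0.195,0.315,0,0,-0.771],
    [-0.143,0.195,0.315,0,0,-0.771],
    [-0.143,0.195,0.315,0,0,-0.771],
  ],
  jaw=0.5,
)

```text
time: 32.58
eef_pos: [0.4599, -0.2406, 0.2977]
tcp_rot: [0.76, 0.65, -0.0, -0.002]
contact_force: [0.5, 0.4, 0.5]
opening: 0.501
finger_force: 0.0
```

```bash
python3 - <<'E'
from h import *
im,cm=snap('wrist','w12.png'); s=ctrl.get_state(); print(wpose(),s['opening'])
for b in ctrl.silhouettes('vial_a','wrist'):
    m=b['pixels'].astype(np.uint8); uv=np.array(b['xy'])*[512,384]; r=cv2.minAreaRect(np.argwhere(m)[:,::-1].astype(np.float32)); print(round(b['p'],2),uv.round(1),m.sum(),ray(uv,cm,.026)[0],r)
for t,z in (('gauge',.02),('tray',.01)):
    for b in ctrl.boxes_of(t,'wrist')[:2]: print(t,b['p'],ray(np.array(b['xy'])*[512,384],cm,z))
o=im[:,:,::-1]; cv2.imwrite('pics/w12b.png',cv2.resize(o[:,60:],(800,680))[:600])
E
```

```text
[ 0.4599 -0.2406  0.2979 81.1378] 0.4992581504817895
0.91 [236.3 205.1] 312 [ 0.4285 -0.2973  0.026 ] ((235.92999267578125, 205.48997497558594), (14.9906644821167, 23.900211334228516), 8.130102157592773)
0.79 [266.2 152.8] 277 [ 0.4767 -0.2352  0.026 ] ((263.0, 153.5), (16.0, 21.0), 0.0)
0.69 [247.1 111.8] 288 [ 0.4612 -0.1831  0.026 ] ((244.5, 113.5), (19.0, 17.0), 90.0)
0.66 [319.7 238.7] 1183 [ 0.5317 -0.3621  0.026 ] ((322.80767822265625, 241.03848266601562), (73.73966979980469, 22.35723876953125), 78.69007110595703)
0.61 [239.3  80. ] 285 [ 0.458  -0.1466  0.026 ] ((241.0, 79.0), (18.0, 18.0), 90.0)
gauge 0.72 [[ 0.5359 -0.3657  0.02  ]]
gauge 0.44 [[ 0.5656 -0.0911  0.02  ]]
tray 0.88 [[ 0.5943 -0.3518  0.01  ]]
```

View pics/w12b.png

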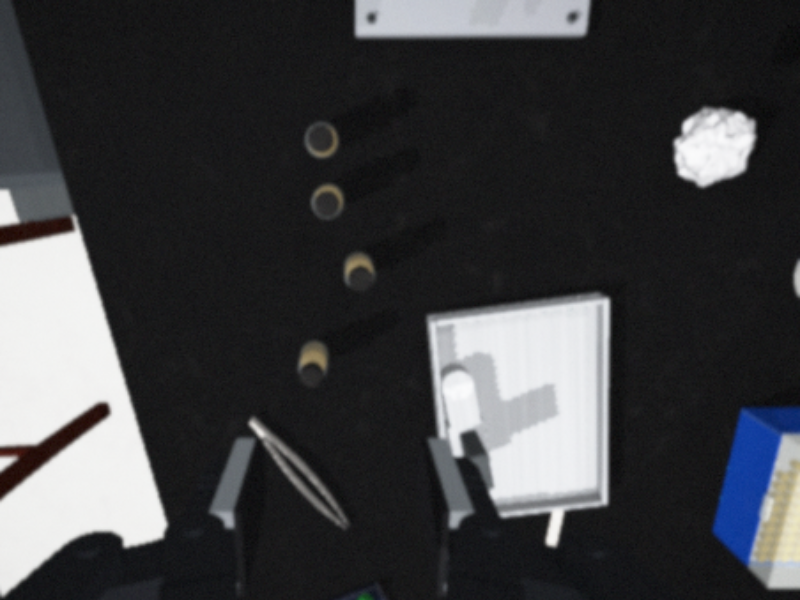

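```bash
python3 - <<'E'
from h import *
cm=cam('wrist'); im=cv2.imread('pics/w12.png')
caps=np.array([(322,138),(327,204),(361,277),(312,373)],float)/1.77+[60,0]
print(ray(caps,cm,.052))
# gauge handle top
h=np.array([(470,437),(480,437),(492,485)],float)/1.77+[60,0]; print(ray(h,cm,.062)); print('nose',ray(np.array([(457,368)])/1.77+[60,0],cm,.022))
tr=np.array([(428,318),(608,294),(607,505),(447,518)],float)/1.77+[60,0]; print('tray',ray(tr,cm,.018))
E
```

```text
[[ 0.4625 -0.146   0.052 ]
 [ 0.4592 -0.1851  0.052 ]
 [ 0.4738 -0.2345  0.052 ]
 [ 0.4305 -0.2961  0.052 ]]
[[ 0.5332 -0.3569  0.062 ]
 [ 0.5402 -0.358   0.062 ]
 [ 0.5458 -0.3979  0.062 ]]
nose [[ 0.5351 -0.3199  0.022 ]]
tray [[ 0.5182 -0.2791  0.018 ]
 [ 0.649  -0.2812  0.018 ]
 [ 0.6469 -0.4604  0.018 ]
 [ 0.5156 -0.4527  0.018 ]]
```

Call:
apply_moves(
  series=[
    [0.001,0.1175,-0.1,0,0,0],
    [0.001,0.1175,-0.2,0,0,0],
    [0.001,0.1175,-0.25,0,0,0],
    [0.001,0.1175,-0.25,0,0,0],
    [0.001,0.1175,-0.29,0,0,0],
    [0.001,0.1175,-0.316,0,0,0],
    [0.001,0.1175,-0.316,0,0,0],
    [0.001,0.1175,-0.316,0,0,0],
  ],
)

```text
time: 33.78
eef_pos: [0.4615, -0.1467, 0.0476]
tcp_rot: [0.759, 0.651, 0.0, 0.001]
contact_force: [-0.1, -0.5, 0.0]
opening: 0.496
finger_force: 0.0
```

Call:
apply_moves(
  series=[
    [0,0,0,0,0,0],
    [0,0,0,0,0,0],
    [0,0,0,0,0,0],
    [0,0,0,0,0,0],
    [0,0,0,0,0,0],
  ],
  jaw=0,
  squeeze=30,
)

```text
time: 34.4
eef_pos: [0.4617, -0.1468, 0.0481]
tcp_rot: [0.759, 0.651, 0.0, 0.001]
contact_force: [-1.0, -0.1, 6.3]
opening: 0.22
finger_force: 29.5
```

Call:
apply_moves(
  series=[
    [0,0,0.05,0,0,0],
    [0,0,0.12,0,0,0],
    [0,0,0.16,0,0,0],
    [0,0,0.16,0,0,0],
  ],
)

```text
time: 34.9
eef_pos: [0.4624, -0.1471, 0.1779]
tcp_rot: [0.759, 0.651, 0.001, 0.003]
contact_force: [-0.3, 0.3, -1.3]
opening: 0.215
finger_force: 29.5
```

```bash
python3 - <<'E'
from h import *
im,cm=snap('wrist','w13.png'); s=ctrl.get_state(); print(wpose(),s['opening'],s['finger_force'],s['contact_force'])
ey=np.array([np.cos(np.radians(81.2)),np.sin(np.radians(81.2))]); O=np.array([.587,.0649])
for y in(45,15,-15,-45): p=O+ey*y/1000; print(y,p,(p-s['eef_pos'][:2])/.8)
E
```

```text
[ 0.4611 -0.1464  0.1755 81.1702] 0.21887107109719922 29.464365822204854 [-0.9568  0.2352 -0.7165]
45 [0.5939 0.1094] [0.166  0.3197]
15 [0.5893 0.0797] [0.1602 0.2826]
-15 [0.5847 0.0501] [0.1545 0.2456]
-45 [0.5801 0.0204] [0.1488 0.2085]
```

Call:
apply_moves(
  series=[
    [0.166,0.32,0,0,0,0],
    [0.166,0.32,0,0,0,0],
    [0.166,0.32,0,0,0,0],
    [0.166,0.32,0,0,0,0],
    [0.166,0.32,0,0,0,0],
    [0.166,0.32,0,0,0,0],
    [0.166,0.32,0,0,0,0],
    [0.166,0.32,-0.075,0,0,0],
    [0.166,0.32,-0.075,0,0,0],
    [0.166,0.32,-0.075,0,0,0],
  ],
)

```text
time: 36.2
eef_pos: [0.5937, 0.1089, 0.1156]
tcp_rot: [0.76, 0.65, 0.0, 0.0]
contact_force: [0.5, -0.4, 0.7]
opening: 0.218
finger_force: 29.5
```

```bash
python3 - <<'E'
from h import *
im,cm=snap('wrist','w14.png'); s=ctrl.get_state(); print(wpose())
g=cv2.GaussianBlur(im,(1,7),0).mean(2)
for r in range(90,300,10):
    e=edges(g,r,190,330,10)
    if e: t=tool(ray([(c,r) for c,_ in e],cm,.034)); print(r,[(d,float(t[i,1].round(1))) for i,(c,d) in enumerate(e) if abs(t[i,1])<24],t[0,0].round(1))
o=im[:,:,::-1]; cv2.imwrite('pics/w14b.png',cv2.resize(o,(800,600)))
E
```

```text
[ 0.5946  0.1091  0.1168 81.1094]
150 [] 44.6
170 [] 31.5
180 [] 24.7
190 [(13, -22.7), (-19, -15.4), (28, 10.1), (-39, 18.0)] 17.8
200 [(40, -23.3), (-17, -16.8), (31, 10.1), (-37, 18.0)] 10.7
210 [(32, -23.0), (-31, -15.4), (31, 10.1), (-27, 17.9)] 3.5
220 [(14, -22.8), (14, -22.8), (-19, -16.9), (34, 10.2), (-29, 18.0)] -3.8
230 [(13, -23.0), (-25, -15.7), (35, 10.2), (-27, 18.0)] -11.3
240 [(41, -22.9), (-16, -17.6), (30, 10.4), (-23, 18.0)] -19.0
250 [(-21, -18.1), (33, -14.9), (-43, 12.3), (20, 15.2)] -26.8
260 [(-22, -19.2), (30, -15.1), (-14, -7.5), (13, 5.4), (-43, 12.4), (21, 16.3)] -34.9
270 [(-19, -20.5), (33, -15.5), (-35, -12.6), (26, 10.3), (-26, 12.8), (21, 17.6)] -43.0
280 [(-21, -21.8), (11, -15.8), (-10, -13.7), (22, 18.9)] -51.4
290 [(-32, -22.5), (29, -16.1), (-13, -12.9), (32, 11.1), (-38, 13.3), (33, 19.7), (-22, 23.1)] -60.0
```

Call:
apply_moves(
  series=[
    [-0.0013,0,-0.015,0,0,0],
    [-0.0013,0,-0.03,0,0,0],
    [-0.0013,0,-0.04,0,0,0],
    [-0.0013,0,-0.05,0,0,0],
    [-0.0013,0,-0.06,0,0,0],
    [-0.0013,0,-0.066,0,0,0],
    [-0.0013,0,-0.069,0,0,0],
    [-0.0013,0,-0.069,0,0,0],
  ],
)

```text
time: 37.25
eef_pos: [0.5928, 0.1099, 0.0602]
tcp_rot: [0.759, 0.651, 0.0, 0.0]
contact_force: [-1.3, 0.7, 2.3]
opening: 0.217
finger_force: 29.8
```

```bash
python3 - <<'E'
from h import *
s=ctrl.get_state(); print(wpose(),s['opening'],s['contact_force'],s['wrist_torque'])
E
```

```text
[ 0.5928  0.1099  0.0602 81.1717] 0.21699534957331065 [-1.329   0.6601  2.293 ] [0.0185 0.3098 0.037 ]
```

Call:
apply_moves(
  series=[
    [0,0,0,0,0,0],
    [0,0,0,0,0,0],
    [0,0,0,0,0,0],
    [0,0,0.05,0,0,0],
    [0,0,0.1,0,0,0],
    [0,0,0.15,0,0,0],
    [0,0,0.15,0,0,0],
    [0,0,0.15,0,0,0],
  ],
  jaw=0.35,
)

```text
time: 38.25
eef_pos: [0.592, 0.1098, 0.1787]
tcp_rot: [0.759, 0.651, -0.0, -0.0]
contact_force: [0.1, 0.1, 0.3]
opening: 0.347
finger_force: 0.0
```

```bash
python3 - <<'E'
from h import *
im,cm=snap('wrist','w15.png'); print(wpose()); cv2.imwrite('pics/w15b.png',cv2.resize(im[60:300,130:400,::-1],None,fx=2.4,fy=2.4))
print([(b['p'],np.array(b['xy'])*[512,384],tool(ray(np.array(b['xy'])*[512,384],cm,.05))) for b in ctrl.boxes_of('vial_a','wrist')[:3]])
E
```

```text
[ 0.5915  0.1097  0.1778 81.1659]
[(0.79, array([252.3136, 191.0016]), array([[  2.8835,   0.4745, 127.3976]])), (0.4, array([217.4976, 229.0944]), array([[-31.2451, -29.2859, 127.5272]]))]
```

Call:
apply_moves(
  series=[
    [-0.166,-0.367,0,0,0,0],
    [-0.166,-0.367,0,0,0,0],
    [-0.166,-0.367,0,0,0,0],
    [-0.166,-0.367,0,0,0,0],
    [-0.166,-0.367,0,0,0,0],
    [-0.166,-0.367,0,0,0,0],
    [-0.166,-0.367,0,0,0,0],
    [-0.166,-0.367,-0.07,0,0,0],
    [-0.166,-0.367,-0.13,0,0,0],
    [-0.166,-0.367,-0.165,0,0,0],
    [-0.166,-0.367,-0.165,0,0,0],
    [-0.166,-0.367,-0.165,0,0,0],
  ],
  jaw=0.5,
)

```text
time: 39.85
eef_pos: [0.4608, -0.1833, 0.0484]
tcp_rot: [0.759, 0.651, 0.0, 0.001]
contact_force: [0.8, 0.1, 0.0]
opening: 0.501
finger_force: 0.0
```

Call:
apply_moves(
  series=[
    [0,0,0,0,0,0],
    [0,0,0,0,0,0],
    [0,0,0,0,0,0],
    [0,0,0,0,0,0],
    [0,0,0,0,0,0],
  ],
  jaw=0,
)

```text
time: 40.48
eef_pos: [0.4609, -0.1845, 0.0492]
tcp_rot: [0.76, 0.65, 0.001, 0.001]
contact_force: [-0.1, 1.6, 5.5]
opening: 0.218
finger_force: 29.4
```

Call:
apply_moves(
  series=[
    [0,0,0.05,0,0,0],
    [0,0,0.12,0,0,0],
    [0.16,0.33,0.16,0,0,0],
    [0.16,0.33,0.16,0,0,0],
    [0.16,0.33,0.16,0,0,0],
    [0.16,0.33,0.16,0,0,0],
    [0.16,0.33,0.16,0,0,0],
    [0.16,0.33,0.16,0,0,0],
    [0.16,0.33,0.16,0,0,0],
    [0.16,0.33,0.16,0,0,0],
    [0.16,0.33,0.085,0,0,0],
    [0.16,0.33,0.085,0,0,0],
    [0.16,0.33,0.085,0,0,0],
  ],
)

```text
time: 42.1
eef_pos: [0.5881, 0.0795, 0.1166]
tcp_rot: [0.76, 0.65, 0.0, 0.0]
contact_force: [0.6, 0.1, 0.2]
opening: 0.221
finger_force: 29.5
```

```bash
python3 - <<'E'
from h import *
im,cm=snap('wrist','w16.png'); s=ctrl.get_state(); print(wpose(),s['opening'],s['finger_force'])
g=cv2.GaussianBlur(im,(1,7),0).mean(2)
for r in range(180,250,10):
    e=edges(g,r,190,330,10)
    if e: t=tool(ray([(c,r) for c,_ in e],cm,.034)); print(r,[(d,float(t[i,1].round(1))) for i,(c,d) in enumerate(e) if abs(t[i,1])<24],t[0,0].round(1))
E
```

```text
[ 0.5889  0.0796  0.1177 81.1222] 0.21852061006235235 29.459623700240627
180 [(13, -22.0), (-22, -16.5), (-13, -14.4), (-28, -11.5), (26, 6.7), (35, 11.2), (-27, 19.0)] 24.5
190 [(13, -21.7), (-29, -14.6), (-15, -9.7), (15, 4.7), (37, 11.2), (-29, 19.0)] 17.5
200 [(24, -21.8), (-17, -16.6), (-15, -14.2), (35, 11.3), (-23, 18.9)] 10.4
210 [(36, -22.0), (-22, -14.8), (35, 11.3), (-26, 19.0)] 3.2
220 [(40, -21.8), (-17, -17.0), (-17, -14.1), (35, 11.4), (-47, 19.2)] -4.2
230 [(42, -21.9), (-18, -14.7), (34, 11.3), (-43, 19.2)] -11.7
240 [(34, -21.9), (-15, -14.8), (34, 11.3), (-32, 19.2)] -19.4
```

Call:
apply_moves(
  series=[
    [-0.0004,0,-0.015,0,0,0],
    [-0.0004,0,-0.03,0,0,0],
    [-0.0004,0,-0.04,0,0,0],
    [-0.0004,0,-0.05,0,0,0],
    [-0.0004,0,-0.06,0,0,0],
    [-0.0004,0,-0.066,0,0,0],
    [-0.0004,0,-0.069,0,0,0],
    [-0.0004,0,-0.069,0,0,0],
  ],
)

```text
time: 43.15
eef_pos: [0.5882, 0.0801, 0.0613]
tcp_rot: [0.759, 0.651, 0.0, 0.001]
contact_force: [0.6, -0.4, 5.5]
opening: 0.218
finger_force: 29.7
```

```bash
python3 - <<'E'
from h import *
s=ctrl.get_state(); print(wpose(),s['opening'],s['contact_force'],s['wrist_torque'])
E
```

```text
[ 0.5882  0.0801  0.0613 81.1753] 0.2176428919889495 [ 0.552  -0.42    5.5202] [-0.077  -0.1906  0.0077]
```

Call:
apply_moves(
  series=[
    [0,0,0,0,0,0],
    [0,0,0,0,0,0],
    [0,0,0,0,0,0],
    [0,0,0.05,0,0,0],
    [0,0,0.1,0,0,0],
    [0,0,0.15,0,0,0],
    [0,0,0.15,0,0,0],
    [0,0,0.15,0,0,0],
  ],
  jaw=0.35,
)

```text
time: 44.15
eef_pos: [0.5867, 0.0802, 0.1793]
tcp_rot: [0.759, 0.651, -0.001, -0.001]
contact_force: [0.3, 0.8, -0.4]
opening: 0.351
finger_force: 0.0
```

Call:
apply_moves(
  series=[
    [-0.141,-0.394,0,0,0,0],
    [-0.141,-0.394,0,0,0,0],
    [-0.141,-0.394,0,0,0,0],
    [-0.141,-0.394,0,0,0,0],
    [-0.141,-0.394,0,0,0,0],
    [-0.141,-0.394,0,0,0,0],
    [-0.141,-0.394,0,0,0,0],
    [-0.141,-0.394,-0.07,0,0,0],
    [-0.141,-0.394,-0.13,0,0,0],
    [-0.141,-0.394,-0.165,0,0,0],
    [-0.141,-0.394,-0.165,0,0,0],
    [-0.141,-0.394,-0.165,0,0,0],
  ],
  jaw=0.5,
)

```text
time: 45.65
eef_pos: [0.4753, -0.2346, 0.049]
tcp_rot: [0.759, 0.651, 0.0, 0.0]
contact_force: [0.8, -0.6, 0.8]
opening: 0.496
finger_force: 0.0
```

Call:
apply_moves(
  series=[
    [0,0,0,0,0,0],
    [0,0,0,0,0,0],
    [0,0,0,0,0,0],
    [0,0,0,0,0,0],
    [0,0,0,0,0,0],
  ],
  jaw=0,
)

```text
time: 46.28
eef_pos: [0.4756, -0.2357, 0.05]
tcp_rot: [0.76, 0.65, 0.0, 0.001]
contact_force: [-0.6, 1.2, 6.2]
opening: 0.218
finger_force: 29.4
```

Call:
apply_moves(
  series=[
    [0,0,0.05,0,0,0],
    [0,0,0.12,0,0,0],
    [0.136,0.357,0.16,0,0,0],
    [0.136,0.357,0.16,0,0,0],
    [0.136,0.357,0.16,0,0,0],
    [0.136,0.357,0.16,0,0,0],
    [0.136,0.357,0.16,0,0,0],
    [0.136,0.357,0.16,0,0,0],
    [0.136,0.357,0.16,0,0,0],
    [0.136,0.357,0.16,0,0,0],
    [0.136,0.357,0.085,0,0,0],
    [0.136,0.357,0.085,0,0,0],
    [0.136,0.357,0.085,0,0,0],
  ],
)

```text
time: 47.9
eef_pos: [0.5838, 0.0498, 0.1174]
tcp_rot: [0.76, 0.65, 0.0, 0.0]
contact_force: [-0.2, -0.0, 0.6]
opening: 0.216
finger_force: 29.2
```

```bash
python3 - <<'E'
from h import *
im,cm=snap('wrist','w17.png'); s=ctrl.get_state(); print(wpose(),s['opening'],s['finger_force'])
g=cv2.GaussianBlur(im,(1,7),0).mean(2)
for r in range(190,250,10):
    e=edges(g,r,190,330,10)
    if e: t=tool(ray([(c,r) for c,_ in e],cm,.034)); print(r,[(d,float(t[i,1].round(1))) for i,(c,d) in enumerate(e) if abs(t[i,1])<24],t[0,0].round(1))
E
```

```text
[ 0.5846  0.0499  0.1185 81.1079] 0.21477363538777514 29.233267909730785
190 [(38, -22.2), (-18, -14.4), (-12, -11.7), (21, 4.2), (36, 11.0), (-41, 18.9)] 17.4
200 [(36, -22.1), (-29, -14.6), (36, 11.1), (-31, 19.0)] 10.2
210 [(12, -22.1), (-18, -14.8), (36, 11.0), (-27, 18.8)] 3.0
220 [(13, -22.0), (-30, -14.7), (38, 11.1), (-24, 18.8)] -4.4
230 [(28, -21.9), (-16, -16.6), (-13, -14.3), (37, 11.2), (-25, 18.8)] -12.0
240 [(44, -22.2), (-18, -15.5), (36, 11.2), (-27, 18.8)] -19.7
```

Call:
apply_moves(
  series=[
    [-0.0006,0,-0.015,0,0,0],
    [-0.0006,0,-0.03,0,0,0],
    [-0.0006,0,-0.04,0,0,0],
    [-0.0006,0,-0.05,0,0,0],
    [-0.0006,0,-0.06,0,0,0],
    [-0.0006,0,-0.066,0,0,0],
    [-0.0006,0,-0.069,0,0,0],
    [-0.0006,0,-0.07,0,0,0],
  ],
)

```text
time: 48.95
eef_pos: [0.584, 0.0505, 0.062]
tcp_rot: [0.759, 0.651, 0.001, 0.001]
contact_force: [-1.3, -0.7, 8.4]
opening: 0.213
finger_force: 30.4
```

```bash
python3 - <<'E'
from h import *
s=ctrl.get_state(); print(wpose(),s['opening'],s['contact_force'],s['wrist_torque'])
E
```

```text
[ 0.584   0.0505  0.062  81.1739] 0.21345874625653852 [-1.3396 -0.6829  8.4268] [-0.0702  0.003   0.0236]
```

Call:
apply_moves(
  series=[
    [0,0,0,0,0,0],
    [0,0,0,0,0,0],
    [0,0,0,0,0,0],
    [0,0,0.05,0,0,0],
    [0,0,0.1,0,0,0],
    [0,0,0.15,0,0,0],
    [0,0,0.15,0,0,0],
    [0,0,0.15,0,0,0],
  ],
  jaw=0.35,
)

```text
time: 49.95
eef_pos: [0.5821, 0.0507, 0.1793]
tcp_rot: [0.759, 0.651, -0.001, -0.001]
contact_force: [-0.9, 0.3, 0.1]
opening: 0.354
finger_force: 0.0
```

Call:
apply_moves(
  series=[
    [-0.192,-0.434,0,0,0,0],
    [-0.192,-0.434,0,0,0,0],
    [-0.192,-0.434,0,0,0,0],
    [-0.192,-0.434,0,0,0,0],
    [-0.192,-0.434,0,0,0,0],
    [-0.192,-0.434,0,0,0,0],
    [-0.192,-0.434,0,0,0,0],
    [-0.192,-0.434,0,0,0,0],
    [-0.192,-0.434,-0.07,0,0,0],
    [-0.192,-0.434,-0.13,0,0,0],
    [-0.192,-0.434,-0.167,0,0,0],
    [-0.192,-0.434,-0.167,0,0,0],
    [-0.192,-0.434,-0.167,0,0,0],
  ],
  jaw=0.5,
)

```text
time: 51.58
eef_pos: [0.4303, -0.2961, 0.0477]
tcp_rot: [0.759, 0.651, 0.0, 0.001]
contact_force: [0.7, 0.0, 0.2]
opening: 0.499
finger_force: 0.0
```

Call:
apply_moves(
  series=[
    [0,0,0,0,0,0],
    [0,0,0,0,0,0],
    [0,0,0,0,0,0],
    [0,0,0,0,0,0],
    [0,0,0,0,0,0],
  ],
  jaw=0,
)

```text
time: 52.2
eef_pos: [0.4304, -0.2977, 0.0485]
tcp_rot: [0.76, 0.65, 0.0, 0.002]
contact_force: [-0.1, 1.0, 6.3]
opening: 0.217
finger_force: 29.5
```

Call:
apply_moves(
  series=[
    [0,0,0.05,0,0,0],
    [0,0,0.12,0,0,0],
    [0.186,0.397,0.16,0,0,0],
    [0.186,0.397,0.16,0,0,0],
    [0.186,0.397,0.16,0,0,0],
    [0.186,0.397,0.16,0,0,0],
    [0.186,0.397,0.16,0,0,0],
    [0.186,0.397,0.16,0,0,0],
    [0.186,0.397,0.16,0,0,0],
    [0.186,0.397,0.16,0,0,0],
    [0.186,0.397,0.16,0,0,0],
    [0.186,0.397,0.085,0,0,0],
    [0.186,0.397,0.085,0,0,0],
    [0.186,0.397,0.085,0,0,0],
  ],
)

```text
time: 53.95
eef_pos: [0.5785, 0.0202, 0.1158]
tcp_rot: [0.76, 0.65, 0.0, 0.0]
contact_force: [0.2, 0.5, 0.2]
opening: 0.221
finger_force: 29.5
```

```bash
python3 - <<'E'
from h import *
im,cm=snap('wrist','w18.png'); s=ctrl.get_state(); print(wpose(),s['opening'],s['finger_force'])
g=cv2.GaussianBlur(im,(1,7),0).mean(2)
for r in range(190,250,10):
    e=edges(g,r,190,330,10)
    if e: t=tool(ray([(c,r) for c,_ in e],cm,.034)); print(r,[(d,float(t[i,1].round(1))) for i,(c,d) in enumerate(e) if abs(t[i,1])<24],t[0,0].round(1))
E
```

```text
[ 0.5793  0.0203  0.1169 81.1217] 0.2186917597232688 29.492545712564606
190 [(16, -21.5), (-18, -16.1), (-17, -13.7), (-17, -10.8), (23, 6.2), (38, 11.8), (-26, 19.5)] 17.9
200 [(42, -21.3), (-27, -14.1), (37, 11.8), (-27, 19.4)] 10.8
210 [(37, -21.3), (-17, -16.1), (-16, -13.7), (37, 11.8), (-26, 19.5)] 3.6
220 [(29, -21.4), (-24, -14.0), (36, 11.8), (-52, 19.7)] -3.7
230 [(12, -20.7), (-13, -13.5), (24, 12.2), (-47, 19.7)] -11.3
240 [(14, -20.7), (-13, -13.9), (35, 12.4), (-32, 19.7)] -18.9
```

Call:
apply_moves(
  series=[
    [0,0,-0.015,0,0,0],
    [0,0,-0.03,0,0,0],
    [0,0,-0.04,0,0,0],
    [0,0,-0.05,0,0,0],
    [0,0,-0.06,0,0,0],
    [0,0,-0.066,0,0,0],
    [0,0,-0.069,0,0,0],
    [0,0,-0.07,0,0,0],
  ],
)

```text
time: 55.0
eef_pos: [0.5788, 0.021, 0.0605]
tcp_rot: [0.759, 0.651, 0.0, 0.0]
contact_force: [-2.7, 0.6, 12.6]
opening: 0.213
finger_force: 30.9
```

Call:
apply_moves(
  series=[
    [0,0,0,0,0,0],
    [0,0,0,0,0,0],
    [0,0,0,0,0,0],
    [0,0,0.05,0,0,0],
    [0,0,0.1,0,0,0],
    [0,0,0.15,0,0,0],
    [0,0,0.28,0,0,0],
    [0,0,0.28,0,0,0],
    [0,0,0.28,0,0,0],
    [0,0,0.28,0,0,0],
  ],
  jaw=0.35,
)

```text
time: 56.25
eef_pos: [0.5775, 0.0211, 0.2816]
tcp_rot: [0.759, 0.651, -0.001, -0.001]
contact_force: [-0.3, 0.5, -0.9]
opening: 0.35
finger_force: 0.0
```

```bash
python3 - <<'E'
from h import *
im,cm=snap('wrist','w19.png'); s=ctrl.get_state(); print(wpose(),s['contact_force'])
for b in ctrl.boxes_of('vial_a','wrist'): print('vial',b['p'],np.array(b['xy'])*[512,384],ray(np.array(b['xy'])*[512,384],cm,.05))
r=[]
for n in('scene','side'):
    i2,c2=snap(n,n+'9.png'); 
    for t,z in(('cover',.01),('gauge',.03),('crucible_l',.02)):
        for b in ctrl.boxes_of(t,n)[:2]: print(n,t,round(b['p'],2),ray(np.array(b['xy'])*[512,384],c2,z))
a=cv2.resize(im[40:330,110:400,::-1],(400,400)); 
b=cv2.resize(cv2.imread('pics/scene9.png')[100:300,150:350],(400,400),interpolation=cv2.INTER_CUBIC)
cv2.imwrite('pics/c19.png',np.hstack([a,b]))
E
```

```text
[ 0.5772  0.0211  0.2806 81.1645] [-0.019  -1.146  -0.7521]
vial 0.79 [251.0848 167.0016] [[0.575  0.0203 0.05  ]]
vial 0.77 [252.9792  81.984 ] [[0.591  0.1092 0.05  ]]
vial 0.73 [254.8224 108.7872] [[0.5888 0.0823 0.05  ]]
vial 0.55 [254.8224 139.008 ] [[0.584  0.0507 0.05  ]]
vial 0.27 [153.2928 125.184 ] [[0.4776 0.0822 0.05  ]]
scene cover 0.6 [[0.4229 0.2824 0.01  ]]
scene cover 0.59 [[ 0.5861 -0.3406  0.01  ]]
scene gauge 0.44 [[ 0.5432 -0.3405  0.03  ]]
scene crucible_l 0.78 [[0.6045 0.3543 0.02  ]]
scene crucible_l 0.56 [[0.5634 0.4006 0.02  ]]
side cover 0.64 [[0.4184 0.2727 0.01  ]]
side cover 0.33 [[0.5762 0.0815 0.01  ]]
side gauge 0.47 [[ 0.5421 -0.353   0.03  ]]
side crucible_l 0.58 [[0.5663 0.407  0.02  ]]
side crucible_l 0.56 [[0.5997 0.3697 0.02  ]]
```

View pics/c19.png

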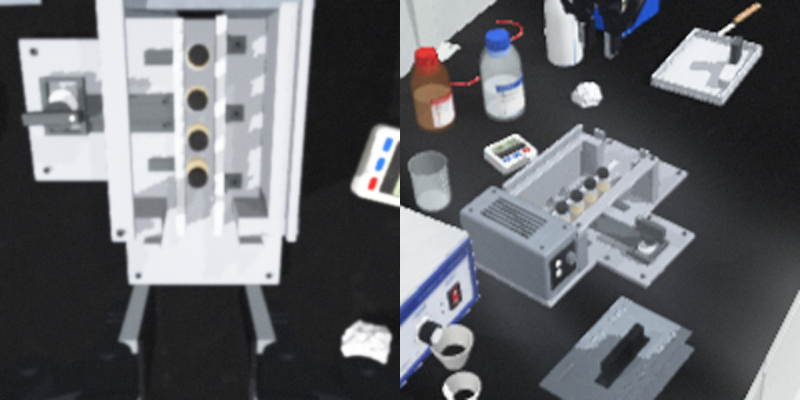

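Call:
apply_moves(
  series=[
    [-0.196,0.299,0,0,0,0.027],
    [-0.196,0.299,0,0,0,0.027],
    [-0.196,0.299,0,0,0,0.027],
    [-0.196,0.299,0,0,0,0.027],
    [-0.196,0.299,0,0,0,0.027],
    [-0.196,0.299,0,0,0,0.027],
    [-0.196,0.299,0,0,0,0.027],
    [-0.196,0.299,0,0,0,0.027],
  ],
)

```text
time: 57.75
eef_pos: [0.422, 0.2593, 0.2827]
tcp_rot: [0.753, 0.658, -0.0, 0.0]
contact_force: [-0.2, 1.5, -0.3]
opening: 0.353
finger_force: 0.0
```

```bash
python3 - <<'E'
from h import *
im,cm=snap('wrist','w20.png'); print(wpose())
c=proj([[.421,.2695,.034]],cm)[0]; print(c)
for b in ctrl.silhouettes('cover','wrist')[:2]:
    m=b['pixels'].astype(np.uint8); uv=np.array(b['xy'])*[512,384]
    ct=max(cv2.findContours(m,0,2)[0],key=cv2.contourArea); h=cv2.convexHull(ct); q=cv2.boxPoints(cv2.minAreaRect(ct)); print(round(b['p'],2),uv,m.sum(),ray(uv,cm,.004)[0],'\n',ray(q,cm,.004)[:,:2])
    # dark strip inside the hull
    hm=np.zeros_like(m); cv2.fillConvexPoly(hm,h,1); hm=cv2.erode(hm,np.ones((9,9)))
    d=((im.max(2)<75)&(hm>0)).astype(np.uint8); d=cv2.morphologyEx(d,cv2.MORPH_OPEN,np.ones((3,3)))
    for k in sorted(cv2.findContours(d,0,2)[0],key=cv2.contourArea)[-2:]:
        r=cv2.minAreaRect(k); q=cv2.boxPoints(r); w=ray(q,cm,.034)[:,:2]; print(r,w.mean(0),w.round(4).tolist())
r0,c0=int(c[1]),int(c[0]); print(im.max(2)[r0-56:r0+57:7,c0-40:c0+41:5])
E
```

```text
[ 0.422   0.2593  0.2827 82.2729]
[250.6939 154.3169]
0.63 [248.6784 146.4192] 12952 [0.4189 0.274  0.004 ] 
 [[0.373  0.3591]
 [0.4918 0.343 ]
 [0.477  0.1716]
 [0.3412 0.19  ]]
((250.49996948242188, 151.5), (70.99998474121094, 14.999998092651367), 90.0) [0.421  0.2714] [[0.4183, 0.3138], [0.435, 0.3115], [0.4243, 0.2289], [0.4064, 0.2313]]
[[ 43 137 137 136 135 137 134 135 134 132 131 133 131 134 133 125 136]
 [129 134 135 136 140 135 136 135 134 133 133 137 135 132 135 121 137]
 [129 133 138 138 133 142 138 134 134 135 136 136 133 134 136 160 173]
 [132 134 133 137 138 136 130  27  52  29 130 134 131 134 132 183 183]
 [132 135 136 137 139 136 135  25  21  20 128 135 133 132 143 185 185]
 [127 136 132 139 135 134 159  27  35  29 129 131 135 134 135 174 174]
 [127 132 138 166 165 184 174  32  36  28 130 134 136 132 135 174 165]
 [149 176 188 182 175 182 174  32  31  26 132 132 131 131 137 181 174]
 [177 177 184 178 182 184 173  30  35  30 133 135 133 134 145 185 185]
 [179 179 183 197 173 182 175  35  33  26 132 131 134 135 144 191 179]
 [182 169 186 188 185 185 170  36  37  26 134 136 139 133 139 182 169]
 [183 173 184 181 175 180 172  37  35  30 130 134 158 184 183 185 177]
 [180 180 186 183 175 186 173  38  34  30 163 187 184 182 184 191 183]
 [182 179 185 185 168 187 175 144 142 142 180 184 184 184 184 187 184]
 [184 178 184 186 169 189 174 174 183 186 186 187 184 186 184 190 178]
 [ 52  61 185 188 185 182 190 190 183 185 187 188 186 187 183 187 180]
 [ 25  46 187 181 184 185 188 183 184 184 184 184 185 186 186 184 180]]
```

Call:
apply_moves(
  series=[
    [-0.001,0.013,-0.1,0,0,0],
    [-0.001,0.013,-0.2,0,0,0],
    [-0.001,0.013,-0.27,0,0,0],
    [-0.001,0.013,-0.3,0,0,0],
    [-0.001,0.013,-0.319,0,0,0],
    [-0.001,0.013,-0.319,0,0,0],
    [-0.001,0.013,-0.319,0,0,0],
  ],
  jaw=0.5,
)

```text
time: 58.72
eef_pos: [0.4227, 0.2713, 0.03]
tcp_rot: [0.753, 0.658, 0.002, 0.001]
contact_force: [-0.0, 0.3, 0.4]
opening: 0.498
finger_force: 0.0
```

Call:
apply_moves(
  series=[
    [0,0,0,0,0,0],
    [0,0,0,0,0,0],
    [0,0,0,0,0,0],
    [0,0,0,0,0,0],
    [0,0,0,0,0,0],
    [0,0,0,0,0,0],
  ],
  jaw=0,
  squeeze=60,
)

```text
time: 59.48
eef_pos: [0.4218, 0.2712, 0.0294]
tcp_rot: [0.752, 0.659, 0.001, 0.001]
contact_force: [-1.8, -1.6, 7.2]
opening: 0.128
finger_force: 62.9
```

```bash
python3 - <<'E'
from h import *
s=ctrl.get_state(); print(wpose(),s['opening'],s['contact_force'],s['wrist_torque'])
E
```

```text
[ 0.4218  0.2712  0.0294 82.3924] 0.1280458708976787 [-1.7569 -1.5968  7.1989] [-0.0951  0.1136 -0.0141]
```

Call:
apply_moves(
  series=[
    [0,0,0.06,0,0,0],
    [0,0,0.14,0,0,0],
    [0,0,0.22,0,0,0],
    [0.2255,-0.255,0.26,-0.03,-0.198,-0.022],
    [0.2255,-0.255,0.26,-0.06,-0.396,-0.022],
    [0.2255,-0.255,0.26,-0.06,-0.396,-0.022],
    [0.2255,-0.255,0.26,-0.06,-0.396,-0.022],
    [0.2255,-0.255,0.26,-0.06,-0.396,-0.022],
    [0.2255,-0.255,0.26,-0.06,-0.396,-0.022],
    [0.2255,-0.255,0.2223,-0.06,-0.396,-0.022],
    [0.2255,-0.255,0.2223,-0.06,-0.396,-0.022],
    [0.2255,-0.255,0.2223,-0.06,-0.396,-0.022],
    [0.2255,-0.255,0.2223,-0.06,-0.396,-0.022],
  ],
)

```text
time: 61.1
eef_pos: [0.6014, 0.0671, 0.2069]
tcp_rot: [0.749, 0.644, 0.102, 0.12]
contact_force: [-0.4, 0.0, -2.6]
opening: 0.126
finger_force: 61.4
```

```bash
python3 - <<'E'
from h import *
s=ctrl.get_state(); print(s['eef_pos'],s['opening'],s['contact_force'])
r=R.from_quat(s['tcp_rot']).as_matrix(); print(r)
ex=np.array([.988,-.153]);ey=np.array([.153,.988]); d=s['eef_pos'][:2]-[.587,.0649]; print('feeder',d@ex*1000,d@ey*1000, 'cover y axis yaw',np.degrees(np.arctan2(r[1,0],r[0,0])),'tilt',np.degrees(np.arcsin(r[2,1])), 'roll',np.degrees(np.arcsin(r[2,0])))
E
```

```text
[0.6014 0.0671 0.2069] 0.12619375900974292 [-0.4067  0.0181 -2.6106]
[[ 0.1495  0.9397  0.3077]
 [ 0.9888 -0.1413 -0.0489]
 [-0.0024  0.3115 -0.9502]]
feeder 13.856977445628926 4.3525253779608 cover y axis yaw 81.40224053591722 tilt 18.150311658898975 roll -0.1397657097999881
```

Call:
apply_moves(
  series=[
    [0,0,-0.05,0,0,0],
    [0,0,-0.085,0,0,0],
    [0,0,-0.1,0,0,0],
    [0,0,-0.1,0,0,0],
    [-0.01,0.0015,-0.1035,0,0,0],
    [-0.02,0.003,-0.107,0,0,0],
    [-0.028,0.0043,-0.1095,0,0,0],
    [-0.0334,0.0051,-0.1113,0,0,0],
    [-0.0334,0.0051,-0.1113,0,0,0],
  ],
)

```text
time: 62.22
eef_pos: [0.5739, 0.0708, 0.1164]
tcp_rot: [0.749, 0.644, 0.101, 0.12]
contact_force: [0.5, 0.1, -1.8]
opening: 0.127
finger_force: 61.7
```

```bash
cat > p.py <<'E'
from h import *
s=ctrl.get_state(); print(s['eef_pos'],s['opening'],s['contact_force'],s['wrist_torque'])
r=R.from_quat(s['tcp_rot']).as_matrix()
ex=np.array([.988,-.153]);ey=np.array([.153,.988]); d=s['eef_pos'][:2]-[.587,.0649]; th=np.arcsin(r[2,1]); X=d@ex*1000; Z=s['eef_pos'][2]*1000
def pt(x,z): x,z=x,z-29.4; return np.array([X+x*np.cos(th)-z*np.sin(th), Z+x*np.sin(th)+z*np.cos(th)])
print('feeder',X,d@ey*1000,'tilt',np.degrees(th),'tip',pt(-62,0),'tiptop',pt(-62,4),'front',pt(-46,0),'rear',pt(62,0))
E
python3 p.py
```

```text
[0.5739 0.0708 0.1164] 0.12699235427019148 [ 0.473   0.1123 -1.7719] [ 0.0721  0.2408 -0.0549]
feeder -13.859943325119184 3.7875048551809627 tilt 18.02417068279365 tip [-63.7205  69.2263] tiptop [-64.9581  73.03  ] front [-48.5056  74.177 ] rear [ 54.1944 107.5941]
```

Call:
apply_moves(
  series=[
    [0.0045,-0.0007,-0.0035,0.015,0.1,0],
    [0.0088,-0.0012,-0.0087,0.03,0.198,0],
    [0.0088,-0.0012,-0.0087,0.03,0.198,0],
    [0.0112,-0.0016,-0.012,0.042,0.277,0],
    [0.0135,-0.002,-0.0154,0.051,0.337,0],
    [0.0142,-0.0021,-0.0165,0.0545,0.36,0],
    [0.0142,-0.0021,-0.0165,0.0545,0.36,0],
  ],
)

```text
time: 63.1
eef_pos: [0.5863, 0.0691, 0.1044]
tcp_rot: [0.758, 0.652, 0.009, 0.013]
contact_force: [-1.4, -0.1, 5.9]
opening: 0.132
finger_force: 62.7
```

```bash
python3 p.py
```

```text
[0.5863 0.0691 0.1044] 0.1317465044092228 [-1.4382 -0.1248  5.8737] [ 0.2365  0.4079 -0.0134]
feeder -1.364031960592755 4.02150094897913 tilt 1.7861398330968687 tip [-62.4175  73.0429] tiptop [-62.5422  77.041 ] front [-46.4253  73.5416] rear [61.5222 76.9079]
```

Call:
apply_moves(
  series=[
    [0.0006,-0.0001,-0.001,0.003,0.02,0],
    [0.0009,-0.0002,-0.002,0.0055,0.036,0],
    [0.0009,-0.0002,-0.002,0.0055,0.038,0],
    [0.0009,-0.0002,-0.002,0.0055,0.038,0],
  ],
)

```text
time: 63.6
eef_pos: [0.587, 0.0689, 0.1034]
tcp_rot: [0.758, 0.652, -0.001, 0.001]
contact_force: [-2.7, -0.8, 7.4]
opening: 0.125
finger_force: 63.0
```

```bash
python3 p.py
```

```text
[0.587  0.0689 0.1034] 0.12451869873223458 [-2.6922 -0.7817  7.4299] [ 0.2261  0.3679 -0.0405]
feeder -0.5868271553231352 3.9834232084416152 tilt 0.08824554204649447 tip [-62.5415  73.8806] tiptop [-62.5476  77.8806] front [-46.5415  73.9053] rear [61.4584 74.0716]
```

Call:
apply_moves(
  series=[
    [0,0,0,0,0,0],
    [0,0,0,0,0,0],
    [0,0,0,0,0,0],
    [0,0,0,0,0,0],
    [0,0,0.03,0,0,0],
    [0,0,0.08,0,0,0],
    [0,0,0.15,0,0,0],
    [-0.019,-0.0205,0.284,0,0,0.058],
    [-0.019,-0.0205,0.284,0,0,0.058],
    [-0.019,-0.0205,0.284,0,0,0.058],
    [-0.019,-0.0205,0.284,0,0,0.058],
    [-0.019,-0.0205,0.284,0,0,0.058],
  ],
  jaw=0.4,
)

```text
time: 65.1
eef_pos: [0.5703, 0.0526, 0.3261]
tcp_rot: [0.743, 0.669, -0.003, -0.001]
contact_force: [0.3, 0.3, 0.2]
opening: 0.399
finger_force: 0.0
```

```bash
python3 - <<'E'
from h import *
im,cm=snap('wrist','w21.png'); print(wpose())
old=cv2.imread('pics/w2.png').mean(2).astype(np.float32); new=im.mean(2).astype(np.float32)
def dark(g):
    m=np.zeros(g.shape,np.uint8); m[100:200,240:290]=g[100:200,240:290]<60
    c=max(cv2.findContours(m,0,2)[0],key=cv2.contourArea); return cv2.minAreaRect(c)
print(dark(old),dark(new))
cm0=cm; print(ray([dark(new)[0]],cm,.108))
# registration on the fixed structure (ledge/housing) versus on the cover
for n,(a,b,c,d) in dict(housing=(10,60,205,345),apron=(90,180,150,203),coverplate=(75,215,225,320),handle=(105,195,250,280),rearedge=(80,215,300,335),frontedge=(75,215,205,240)).items():
    sh,resp=cv2.phaseCorrelate(old[a:b,c:d].copy(),new[a:b,c:d].copy(),cv2.createHanningWindow((d-c,b-a),cv2.CV_32F)); print(n,np.round(sh,2),round(resp,2),round(float(np.abs(old[a:b,c:d]-new[a:b,c:d]).mean()),1))
for n in('scene','side'):
    i2,c2=snap(n,n+'22.png'); o=cv2.imread('pics/%s0.png'%n).mean(2).astype(np.float32); q=i2.mean(2).astype(np.float32)
    u=proj([[.587,.065,.08]],c2)[0].astype(int); a,b,c,d=u[1]-30,u[1]+30,u[0]-45,u[0]+45
    print(n,u,round(float(np.abs(o[a:b,c:d]-q[a:b,c:d]).mean()),2),np.round(cv2.phaseCorrelate(o[a:b,c:d].copy(),q[a:b,c:d].copy())[0],2))
    for t,z in(('cover',.08),('gauge',.03),('tray',.01),('vial_a',.04)):
        print(t,[(round(x['p'],2),ray(np.array(x['xy'])*[512,384],c2,z)[0].round(3).tolist()) for x in ctrl.boxes_of(t,n)[:3]])
E
```

```text
[ 0.5704  0.0526  0.3262 84.0308]
((264.2420959472656, 150.41629028320312), (15.078152656555176, 75.20050811767578), 2.726310968399048) ((266.5442810058594, 150.8363037109375), (15.565446853637695, 76.6298828125), 3.814074993133545)
[[0.5856 0.0701 0.108 ]]
housing [ 3.08 -1.41] 0.91 33.1
apron [ 1.81 -0.46] 0.22 25.0
coverplate [2.91 0.2 ] 0.92 18.5
handle [ 2.49 -0.1 ] 0.72 28.3
rearedge [ 1.18 11.24] 0.42 30.4
frontedge [2.16 0.26] 0.97 22.0
scene [240 187] 15.24 [ 0.11 -0.02]
cover [(0.6, [0.593, 0.084, 0.08])]
gauge [(0.62, [0.545, -0.351, 0.03]), (0.6, [0.595, 0.361, 0.03]), (0.42, [0.563, 0.123, 0.03])]
tray [(0.98, [0.582, -0.339, 0.01])]
vial_a [(0.39, [0.615, 0.043, 0.04])]
side [236 185] 11.05 [-0.04  0.09]
cover [(0.85, [0.591, 0.062, 0.08])]
gauge []
tray [(0.66, [0.579, -0.343, 0.01])]
vial_a []
```

```bash
python3 -c "
from plant import ctrl
print(ctrl.sign_off())"
```

```text
the job is handed in; nothing more can be done
None
```

The job is done and handed in at about 65 s: the bolt is set for a lane about 25 mm wide, and the gauge went in to its shoulder with play and is back in the tray, where it now lies about 4 cm from where I set it down. All four vials stand in the lane and the cover is refitted; after refitting I compared it with the first pictures only by numbers.

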